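# Rock-check swing-arm heads and sort them by tag

### The job

Check every sharpening-jig head on the bench for bearing play, one at a time in the order blue, yellow, white, black barrel (skip any colour that is not there): set the head flat in the aluminium cradle, and there rock its swing arm a good 20 degrees towards the side with the coloured tag strip, then a good 20 degrees to the other side, and bring the arm back upright. Then stand each checked head flat inside the tray of its tag's colour, green to the green pass tray and red to the red reject tray, with its arm still upright, and leave the other things on the bench alone.

Things in the scene. Friction and masses are not known exactly. Their poses are not given: they have to be found in the camera images.
- head_blue: Head with blue barrel, green tag strip on the foot's +y edge; loose, 0.5-0.75 kg, may be absent. Dark foot 104 (x) x 64 (y) x 14 mm; grey post at its middle, 24 (x) x 30 (y) mm, top at z 96 mm: carry by its y faces. Web on -x of the post, to z 44. Swing arm at x +40 mm, rocks in the y-z plane on an axle at z 50. Origin: centre of the underside, z up.
- swing_blue (a joint): Lean of the blue swing arm on its axle (along the head's x), rad: 0 upright, positive towards the tag side (+y of the head), negative to the other; stops at +-0.6 (34 degrees). Light friction (0.03 N m, under 1 N at the barrel); stays where it is left. Starts within 0.15 of upright.
- barrel_blue (a point): Centre of the blue barrel at the top of that swing arm: a cylinder 18 mm across and 28 mm long lying along the head's x, 48 mm from the axle (98 mm above the underside of the foot when upright). Push or hold it from its y sides, from above.
- head_yellow: Head with yellow barrel, red tag strip on the foot's +y edge; loose, 0.5-0.75 kg, may be absent. Dark foot 104 (x) x 64 (y) x 14 mm; grey post at its middle, 24 (x) x 30 (y) mm, top at z 96 mm: carry by its y faces. Web on -x of the post, to z 44. Swing arm at x +40 mm, rocks in the y-z plane on an axle at z 50. Origin: centre of the underside, z up.
- swing_yellow (a joint): Lean of the yellow swing arm on its axle (along the head's x), rad: 0 upright, positive towards the tag side (+y of the head), negative to the other; stops at +-0.6 (34 degrees). Light friction (0.03 N m, under 1 N at the barrel); stays where it is left. Starts within 0.15 of upright.
- barrel_yellow (a point): Centre of the yellow barrel at the top of that swing arm: a cylinder 18 mm across and 28 mm long lying along the head's x, 48 mm from the axle (98 mm above the underside of the foot when upright). Push or hold it from its y sides, from above.
- head_white: Head with white barrel, green tag strip on the foot's +y edge; loose, 0.5-0.75 kg, may be absent. Dark foot 104 (x) x 64 (y) x 14 mm; grey post at its middle, 24 (x) x 30 (y) mm, top at z 96 mm: carry by its y faces. Web on -x of the post, to z 44. Swing arm at x +40 mm, rocks in the y-z plane on an axle at z 50. Origin: centre of the underside, z up.
- swing_white (a joint): Lean of the white swing arm on its axle (along the head's x), rad: 0 upright, positive towards the tag side (+y of the head), negative to the other; stops at +-0.6 (34 degrees). Light friction (0.03 N m, under 1 N at the barrel); stays where it is left. Starts within 0.15 of upright.
- barrel_white (a point): Centre of the white barrel at the top of that swing arm: a cylinder 18 mm across and 28 mm long lying along the head's x, 48 mm from the axle (98 mm above the underside of the foot when upright). Push or hold it from its y sides, from above.
- head_black: Head with black barrel, red tag strip on the foot's +y edge; loose, 0.5-0.75 kg, may be absent. Dark foot 104 (x) x 64 (y) x 14 mm; grey post at its middle, 24 (x) x 30 (y) mm, top at z 96 mm: carry by its y faces. Web on -x of the post, to z 44. Swing arm at x +40 mm, rocks in the y-z plane on an axle at z 50. Origin: centre of the underside, z up.
- swing_black (a joint): Lean of the black swing arm on its axle (along the head's x), rad: 0 upright, positive towards the tag side (+y of the head), negative to the other; stops at +-0.6 (34 degrees). Light friction (0.03 N m, under 1 N at the barrel); stays where it is left. Starts within 0.15 of upright.
- barrel_black (a point): Centre of the black barrel at the top of that swing arm: a cylinder 18 mm across and 28 mm long lying along the head's x, 48 mm from the axle (98 mm above the underside of the foot when upright). Push or hold it from its y sides, from above.
- cradle: Fixed aluminium check cradle with a dark rubber floor: a shallow open recess 116 (x) x 76 (y) mm inside, for one head's foot (6 mm clearance all round), walls 6 mm thick, rim 18 mm and inner floor 6 mm above the bench. Origin: centre of its underside on the bench, x along the long side. A head may sit in it either way round.
- pass_tray: Fixed green pass tray, takes two heads side by side: inside 128 (x) x 220 (y) mm, walls 6 mm, rim 16 mm and inner floor 5 mm above the bench. Origin: centre of its underside on the bench. Left or right of the cradle, changing from start to start.
- reject_tray: Fixed red reject tray, takes two heads side by side: inside 128 (x) x 220 (y) mm, walls 6 mm, rim 16 mm and inner floor 5 mm above the bench. Origin: centre of its underside on the bench. Left or right of the cradle, changing from start to start.
- hone_a: Bystander, leave alone: white hone bar 130 x 26 x 10 mm, loose on the bench. Origin: underside.
- hone_b: Bystander, leave alone: red-brown hone bar 130 x 26 x 10 mm, loose on the bench. Origin: underside.
- driver: Bystander, leave alone: screwdriver, loose on the bench. Origin: underside.
- oil: Bystander, leave alone: amber oil bottle, 48 mm across, 110 mm high, loose on the bench. Origin: underside.
- jar: Bystander, leave alone: jar 64 mm across, 60 mm high, loose on the bench. Origin: underside.
- stone_box: Bystander, leave alone: cardboard box 120 x 70 x 35 mm, loose on the bench. Origin: underside.
- brush: Bystander, leave alone: brush, loose on the bench. Origin: underside.
There are look-alikes about, which are no part of the job. Leave any brown look-alike of the head_black alone.

How it is judged:
By the outcome, as a careful person would: the job done as asked, in the order asked, and still so for the second after the job is handed in, with the robot touching nothing.
Of head_blue, head_yellow, head_white, head_black only 3 to 4 are there at a start; the rules pass over those that are not, and their reading is None.
At some moment in a run one of head_blue, head_yellow, head_white, head_black may be knocked a few centimetres aside while the robot is not near it.
Once in a run the grip may slacken for a moment while it holds something.
It also fails if it takes over 210 s, if anything falls off the work surface, if the arm or the gripper's body presses on something with over 40 N, if the wrist force passes 120 N, or if a joint passes its speed limit or range.

### The arm

A 6-joint arm with a two-finger parallel gripper is mounted at the origin on the work surface. World frame = base frame: x ahead of the robot, y to its left, z up, the work surface at z = 0. Lengths are in m, angles in rad, forces in N, time in s.
With the tool pointing down it reaches from about 0.375 to 0.975 m from the base axis. Payload 3.8 kg.
Tool frame: the origin (TCP) lies on the centre line of the jaws, within the pads' length; the fingertips stand 17 mm ahead of it and the grasp point (between the pads) lies 2 mm behind it (bot.tip_extent is the distance from the TCP to the fingertips, in m); z points along the fingers, y is the line along which they close (so a half turn about z gives the same grasp; the last joint's range is limited). The gripper opens to 85 mm and grips with 20 to 120 N. Pads are 22 mm wide; open, the fingers measure 114 mm over their backs; the gripper's body (76 mm by 85 mm) begins 54 mm behind the grasp point. The pads swing forward as they close: fully open they stand 13 mm farther back than shut.
Start: joints at [-1.291, 0.264, 1.604, -0, 1.274, -0.037], TCP at [0.21, -0.641, 0.248] pointing down, gripper open.
Joint ranges: [-2.63, 2.63], [-0.94, 2.18], [0.31, 2.57], [-1.31, 4.45], [0, 2.66], [-2.55, 2.55]. Speed limits (rad/s): [2.57, 2.57, 3.14, 3.14, 3.14, 3.14].

### API

Orientations are given as a rotation vector (axis times angle).
In Python, from workcell import readout, read_camera, finish_job, bot gives the robot as it stands.
- The arm moves only by the tool jog_arm, never from a script. Its argument "deltas" is one flat list of numbers, 7 for each row, row after row: the shift along the tool's x, y, z in m, then the turn, a rotation vector about the tool's x, y, z in degrees, then the gripper command: -1 is shut, 1 is fully open, values between are in proportion. A call has 1 to 8 rows; each row is the pose to reach, as a shift and turn from the pose commanded when the call began, along the tool's axes at that moment; what a row does not reach only later rows make up. A row lasts 1/10 s, in which the tool goes at most 50 mm and 8.59 degrees, less where a joint would pass 70% of its speed; a pose out of reach is approached as far as the arm can. A call with a gripper value outside its range is refused whole. The fingers move at their own pace and stop on an object; "squeeze" is the grip in N (left out, the last holds). Time passes only in rows, so rows that repeat a pose let the fingers close. It gives the time, the measured TCP pose, the force, the opening and the grip force at its end, in the units of the state.
- readout.read_state(): the state, without advancing time (a new reading comes with each control period).
- read_camera(name): name is "scene" or "top" or "wrist"; returns a dict with "color" (420x560x3 uint8, blue, green, red), "fx", "fy", "cx", "cy" (pixels), "dist" ([k1, k2, p1, p2, k3] as OpenCV has them; the pictures are not rectified), "origin" and "attitude" of the camera in the world. Camera axes: x right, y down, z forward; pixel columns grow to the right and rows downward; lengths in m; the calibration is good to about 2 mm. A picture is of the moment at which its call begins. There is no depth.
- finish_job(): hands the job in; it is judged then, once.
The state is a dict: "time": time; "q": joint angles; "joint_vel": joint speeds; "joint_torque": joint torques, N m; "tool_pos": TCP position; "tcp_rot": TCP orientation; "wrist_force": force on the tool from outside, world axes, zero at the start; "torque": the same for the moment, N m; "width": opening from 0.0 (shut) to 1.0 (fully open); "grip_force": force on a finger pad.
Only numpy, scipy, OpenCV 4.12 (cv2) and the standard library are available. Lean on these libraries where they do the work, as an engineer would, in place of code of your own. Each camera call takes 0.05 s, during which the arm holds its last target. There are 200 camera calls.

## Working session

There is one attempt and no reset: what is moved stays moved. The work goes in short steps, Python scripts to look and compute and a tool call to move; the robot and the scene stay as the last step left them, time stands still between calls to the robot, and variables do not carry over. Pictures are saved under pics/ and viewed, at most 14 in all, crops included, and the job is handed in when it is done.

Besides the shell and the picture viewer there is one more tool, called after ">>>" by a JSON object that holds its "op" and its "data". jog_arm: Moves the arm, as the interface text tells. Its arguments: {"type":"object","properties":{"deltas":{"type":"array"},"squeeze":{"type":"number"}},"required":["deltas"]}

```bash
ls; mkdir -p pics
python3 - <<'E'
from workcell import readout, read_camera, bot
import cv2
print(readout.read_state())
for n in("scene","top"):
    c=read_camera(n); cv2.imwrite(f"pics/{n}0.png",c["color"]); print(n,{k:v for k,v in c.items() if k!="color"})
E
```

```text
pics
{'time': 0.0, 'q': array([-1.29091417e+00,  2.64759311e-01,  1.60539578e+00, -8.04288437e-06,
        1.27373044e+00, -3.68981082e-02]), 'joint_vel': array([ 1.08685446e-03,  6.35662864e-04, -1.48277338e-03, -1.67846512e-03,
        8.28214533e-05, -5.43946219e-04]), 'joint_torque': array([ 3.52086863e-05, -5.15103829e+01, -3.67311358e+01, -4.68136386e-04,
        1.30064061e-02,  1.45961485e-05]), 'tool_pos': array([ 0.210068  , -0.64072853,  0.2469461 ]), 'tcp_rot': array([-3.10002054e+00, -4.95164123e-01,  4.48157521e-04]), 'wrist_force': array([-0.27388441, -0.56579277,  0.83453806]), 'torque': array([ 0.01524477, -0.01633797,  0.06633729]), 'grip_force': 0.0, 'width': 0.9993226572639909}
scene {'fx': 397.3035464527443, 'fy': 397.3035464527443, 'cx': 278.65365885922904, 'cy': 206.716290396643, 'dist': array([0.02062846, 0.        , 0.        , 0.        , 0.        ]), 'origin': array([ 1.37591537, -0.23015495,  0.74114985]), 'attitude': array([-1.83963479, -1.43533693,  0.68587455])}
top {'fx': 438.5551253850033, 'fy': 438.5551253850033, 'cx': 278.8503239819183, 'cy': 210.4687347351868, 'dist': array([0.01506879, 0.        , 0.        , 0.        , 0.        ]), 'origin': array([ 0.41002828, -0.01475406,  1.14779333]), 'attitude': array([-2.14203449,  2.11904945, -0.15283116])}
```

View pics/top0.png

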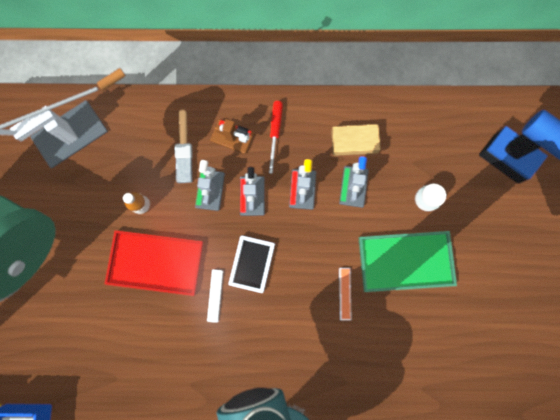

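View pics/scene0.png

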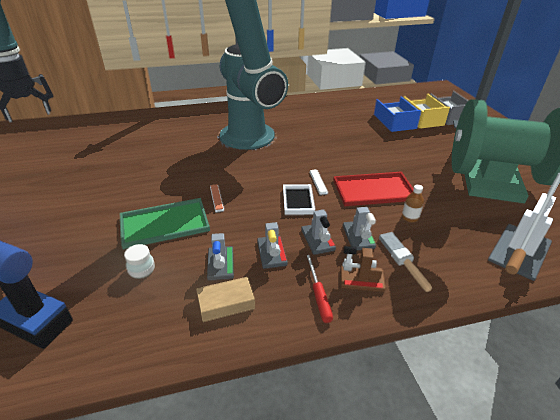

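Top view: all four heads present. White is at (208,187), black (252,192), yellow (303,187) and blue (354,184), each with its barrel towards +x (image up) and its tag on the left (+y). The cradle is at (252,263), the red tray at (155,262), the green tray at (408,262), and the brown look-alike at (235,133).

```bash
cat > h.py <<'E'
from workcell import readout, read_camera, bot
import cv2, numpy as np
from scipy.spatial.transform import Rotation as R
def ray(c,uv):
    K=np.array([[c["fx"],0,c["cx"]],[0,c["fy"],c["cy"]],[0,0,1.]])
    p=cv2.undistortPoints(np.array(uv,float).reshape(-1,1,2),K,c["dist"])[:,0]
    return R.from_rotvec(c["attitude"]).apply(np.c_[p,np.ones(len(p))])
def at_z(c,uv,z):
    d=ray(c,uv); o=c["origin"]; return o+d*((z-o[2])/d[:,2:])
def proj(c,P):
    K=np.array([[c["fx"],0,c["cx"]],[0,c["fy"],c["cy"]],[0,0,1.]])
    Ri=R.from_rotvec(c["attitude"]).inv()
    return cv2.projectPoints(np.array(P,float).reshape(-1,1,3),Ri.as_rotvec(),-Ri.apply(c["origin"]),K,c["dist"])[0][:,0]
def crop(c,u0,v0,u1,v1,s,name):
    cv2.imwrite(name,cv2.resize(c["color"][v0:v1,u0:u1],None,fx=s,fy=s,interpolation=cv2.INTER_CUBIC))
E
python3 - <<'E'
from h import *
c=read_camera("top")
crop(c,190,145,380,225,4,"pics/t1.png")
hsv=cv2.cvtColor(c["color"],cv2.COLOR_BGR2HSV)
def blob(m,lo):
    n,l,s,ce=cv2.connectedComponentsWithStats(m.astype(np.uint8))
    return [(s[i,4],i,l) for i in range(1,n) if s[i,4]>lo]
# trays
H,S,V=hsv[...,0],hsv[...,1],hsv[...,2]
red=((H<5)|(H>175))&(S>180)&(V>80); grn=(H>55)&(H<80)&(S>120)&(V>60); grn[:100]=0
dark=(V<40); dark[:230]=0; dark[300:]=0; dark[:,:220]=0; dark[:,290:]=0
for nm,m,z in(("red",red,.016),("green",grn,.016),("cradle",dark,.006)):
    for a,i,l in blob(m,600):
        q=np.argwhere(l==i)[:,::-1].astype(np.float32); w=at_z(c,q,z)[:,:2].astype(np.float32)
        print(nm,a,cv2.minAreaRect(w))
E
```

```text
red 4559 ((0.4547826051712036, 0.3282919228076935), (0.22854571044445038, 0.1405482143163681), 83.46935272216797)
green 4453 ((0.4651168882846832, -0.32166117429733276), (0.1311924010515213, 0.22188283503055573), 4.391540050506592)
```

View pics/t1.png

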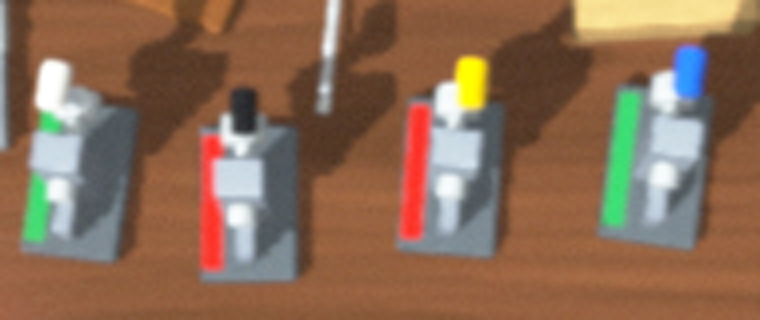

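The crop shows the four foot outlines clearly. I'll fit the poses from their corners.

Run:
```python
from h import *
c=read_camera("top")
# corners order bl,br,tr,tl -> head frame
L=np.array([[-52,32],[-52,-32],[52,-32],[52,32]])/1000
D=dict(white=[(22,247),(117,262),(137,110),None],black=[(200,280),(298,280),(298,125),(200,128)],
 yellow=[(397,248),(497,257),(505,103),(408,97)],blue=[(598,237),(697,248),(714,95),(617,86)])
for n,p in D.items():
    k=[i for i in range(4) if p[i]]; uv=np.array([p[i] for i in k])/4+[190,145]-.375
    W=at_z(c,uv,.012)[:,:2]; l=L[k]
    lc=l-l.mean(0); wc=W-W.mean(0); z=(wc[:,0]+1j*wc[:,1])*np.conj(lc[:,0]+1j*lc[:,1])
    a=np.angle(z.sum()); Rm=np.array([[np.cos(a),-np.sin(a)],[np.sin(a),np.cos(a)]])
    t=W.mean(0)-Rm@l.mean(0); print(n,t.round(4),np.degrees(a).round(1),"res mm",((l@Rm.T+t-W)*1000).round(0).tolist())
    o=c["origin"]
    P=np.r_[t,.096]; print("  posttop px in crop",((proj(c,[P])[0]-[190,145])*4).round(0))
# cradle rim
g=c["color"].astype(int); m=((g.min(2)>150)&(g.max(2)-g.min(2)<30)); m[:232]=0;m[298:]=0;m[:,:224]=0;m[:,282:]=0
q=np.argwhere(m)[:,::-1]; print("cradle",m.sum(),cv2.minAreaRect(at_z(c,q,.018)[:,:2].astype(np.float32)))
w=read_camera("wrist"); s=readout.read_state(); T=R.from_rotvec(s["tcp_rot"])
print(T.inv().apply(w["origin"]-s["tool_pos"]), (T.inv()*R.from_rotvec(w["attitude"])).as_matrix().round(3), w["fx"],w["cx"],w["cy"],w["dist"], T.as_matrix().round(3))
print(bot.tip_extent,dir(bot))
```

```text
white [0.6481 0.1893] -6.4 res mm [[-2.0, 1.0], [1.0, 0.0], [1.0, -1.0]]
  posttop px in crop [ 55. 149.]
black [0.6328 0.077 ] 1.3 res mm [[-1.0, -0.0], [0.0, 0.0], [-0.0, 1.0], [1.0, -1.0]]
  posttop px in crop [237. 175.]
yellow [ 0.6522 -0.0567] -3.5 res mm [[-1.0, -1.0], [0.0, 1.0], [0.0, 0.0], [1.0, -0.0]]
  posttop px in crop [455. 146.]
blue [ 0.6599 -0.1916] -6.9 res mm [[0.0, -1.0], [-1.0, 0.0], [-1.0, 1.0], [1.0, 0.0]]
  posttop px in crop [676. 135.]
cradle 683 ((0.4535781741142273, 0.07446213066577911), (0.09272009134292603, 0.1316964477300644), 77.38367462158203)
[ 0.06953271 -0.00050482 -0.12560558] [[-0.    -0.962 -0.273]
 [ 1.     0.    -0.001]
 [ 0.001 -0.273  0.962]] 298.7420749004318 275.96782544557135 208.82075257032233 [-0.04222955  0.          0.          0.          0.        ] [[ 0.95   0.312 -0.   ]
 [ 0.312 -0.95   0.001]
 [ 0.    -0.001 -1.   ]]
0.017 ['MotionError', '__class__', '__delattr__', '__dict__', '__dir__', '__doc__', '__eq__', '__format__', '__ge__', '__getattribute__', '__getstate__', '__gt__', '__hash__', '__init__', '__init_subclass__', '__le__', '__lt__', '__module__', '__ne__', '__new__', '__reduce__', '__reduce_ex__', '__repr__', '__setattr__', '__sizeof__', '__str__', '__subclasshook__', '__weakref__', 'tip_extent']
```

>>> {"op": "jog_arm", "data": {"deltas": [0.5675,-0.286,0.048,0,0,25.1,0.3,0.5675,-0.286,0.048,0,0,25.1,0.3,0.5675,-0.286,0.048,0,0,25.1,0.3,0.5675,-0.286,0.048,0,0,25.1,0.3,0.5675,-0.286,0.048,0,0,25.1,0.3,0.5675,-0.286,0.048,0,0,25.1,0.3,0.5675,-0.286,0.048,0,0,25.1,0.3,0.5675,-0.286,0.048,0,0,25.1,0.3], "squeeze": 60}}

```text
time: 1.05
tool_pos: [0.4938, -0.3585, 0.2182]
tcp_rot: [3.135, -0.19, 0.001]
wrist_force: [0.8, -0.8, -0.2]
width: 0.651
grip_force: 0.0
```

```bash
cat > go.py <<'E'
# usage: go.py x y z yawdeg  -> delta in tool axes from measured pose
from h import *
import sys
def go(x,y,z,yaw,s=None):
    s=s or readout.read_state(); T=R.from_rotvec(s["tcp_rot"])
    d=T.inv().apply(np.array([x,y,z])-s["tool_pos"])
    G=R.from_matrix(np.array([[np.cos(yaw),np.sin(yaw),0],[np.sin(yaw),-np.cos(yaw),0],[0,0,-1]]))
    return d.round(4),np.degrees((T.inv()*G).as_rotvec()).round(2)
if __name__=="__main__":
    v=[float(a) for a in sys.argv[1:]]
    s=readout.read_state(); print(s["time"].__round__(2),s["tool_pos"].round(4),round(s["width"]*85,1),round(s["grip_force"],1),s["wrist_force"].round(1)); print(*go(*v[:3],np.radians(v[3])))
E
python3 go.py .6599 -.1916 .2 -6.9
```

```text
1.05 [ 0.4938 -0.3585  0.2182] 55.3 0.0 [ 0.8 -0.8 -0.2]
[ 0.1447 -0.1858  0.0182] [ 0.02 -0.02 -0.05]
```

>>> {"op": "jog_arm", "data": {"deltas": [0.1447,-0.1858,0.018,0,0,0,0.3,0.1447,-0.1858,0.018,0,0,0,0.3,0.1447,-0.1858,0.018,0,0,0,0.3,0.1447,-0.1858,0.018,0,0,0,0.3,0.1447,-0.1858,0.018,0,0,0,0.3,0.1447,-0.1858,0.018,0,0,0,0.3,0.1447,-0.1858,0.018,0,0,0,0.3,0.1447,-0.1858,0.018,0,0,0,0.3]}}

```text
time: 1.85
tool_pos: [0.658, -0.1939, 0.2]
tcp_rot: [3.135, -0.191, -0.001]
wrist_force: [-0.8, -0.0, 0.7]
width: 0.652
grip_force: 0.0
```

```bash
python3 go.py .6599 -.1916 .078 -6.9
python3 - <<'E'
from h import *
c=read_camera("wrist"); cv2.imwrite("pics/w1.png",c["color"])
a=np.radians(-6.9); t=np.array([.6599,-.1916]);Rm=np.array([[np.cos(a),-np.sin(a)],[np.sin(a),np.cos(a)]])
for l,z in (((52,32),14),((-52,32),14),((52,-32),14),((-52,-32),14),((0,0),96),((12,15),96),((-12,15),96),((40,0),98)):
    p=np.r_[t+Rm@np.array(l)/1000,z/1000]; print(l,z,proj(c,[p])[0].round(0))
E
```

```text
1.85 [ 0.658  -0.1939  0.2   ] 55.4 0.0 [-0.8 -0.   0.7]
[ 0.0017 -0.0025  0.122 ] [ 0.02  0.04 -0.07]
(52, 32) 14 [243. 140.]
(-52, 32) 14 [246. 236.]
(52, -32) 14 [305. 140.]
(-52, -32) 14 [303. 236.]
(0, 0) 96 [274. 212.]
(12, 15) 96 [255. 197.]
(-12, 15) 96 [255. 226.]
(40, 0) 98 [273. 162.]
```

View pics/w1.png

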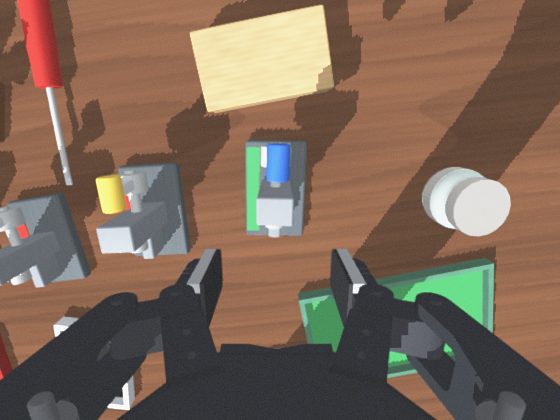

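The wrist view confirms the blue pose: foot corners at (246,142) to (303,236), within 2 px of predicted. I'll descend and grip.

>>> {"op": "jog_arm", "data": {"deltas": [0.002,-0.0025,0.03,0,0,0,0.3,0.002,-0.0025,0.06,0,0,0,0.3,0.002,-0.0025,0.09,0,0,0,0.3,0.002,-0.0025,0.11,0,0,0,0.3,0.002,-0.0025,0.122,0,0,0,0.3,0.002,-0.0025,0.122,0,0,0,0.3,0.002,-0.0025,0.122,0,0,0,-1,0.002,-0.0025,0.122,0,0,0,-1]}}

```text
time: 2.7
tool_pos: [0.6623, -0.1921, 0.0804]
tcp_rot: [3.134, -0.191, 0.005]
wrist_force: [1.5, 0.1, -4.1]
width: 0.339
grip_force: 62.2
```

>>> {"op": "jog_arm", "data": {"deltas": [0,0,0,0,0,0,-1,0,0,0,0,0,0,-1,0,0,0,0,0,0,-1,0,0,0,0,0,0,-1,0,0,-0.01,0,0,0,-1,0,0,-0.025,0,0,0,-1,0,0,-0.04,0,0,0,-1,0,0,-0.04,0,0,0,-1]}}

```text
time: 3.5
tool_pos: [0.663, -0.1911, 0.1214]
tcp_rot: [3.135, -0.19, 0.008]
wrist_force: [1.7, -0.1, -5.1]
width: 0.34
grip_force: 61.9
```

```bash
python3 go.py .4536 .0745 .118 -12.6
```

```text
3.5 [ 0.663  -0.1911  0.1214] 28.9 61.9 [ 1.7 -0.1 -5.1]
[-0.2399 -0.2384  0.0021] [ 0.03 -0.29  5.67]
```

>>> {"op": "jog_arm", "data": {"deltas": [-0.02,0,0,0,0,0,-1,-0.05,0,0,0,0,0,-1,-0.09,0,0,0,0,0,-1,-0.13,0,0,0,0,0,-1,-0.17,0,0,0,0,0,-1,-0.2,0,0,0,0,0,-1,-0.23,0,0,0,0,0,-1,-0.24,0,0,0,0,0,-1]}}

```text
time: 4.3
tool_pos: [0.4189, -0.1606, 0.1172]
tcp_rot: [-3.134, 0.191, 0.006]
wrist_force: [0.5, -1.1, -7.0]
width: 0.34
grip_force: 61.1
```

>>> {"op": "jog_arm", "data": {"deltas": [0,-0.02,0,0,0,1,-1,0,-0.05,0,0,0,2,-1,0,-0.09,0,0,0,3,-1,0,-0.13,0,0,0,4,-1,0,-0.17,0,0,0,5,-1,0,-0.2,0,0,0,5.7,-1,0,-0.23,0,0,0,5.7,-1,0,-0.238,0,0,0,5.7,-1]}}

```text
time: 5.1
tool_pos: [0.4526, 0.0773, 0.1188]
tcp_rot: [-3.121, 0.342, -0.003]
wrist_force: [0.0, -0.5, -6.6]
width: 0.343
grip_force: 63.8
```

```bash
python3 go.py .4536 .0745 .0876 -12.6
python3 - <<'E'
from h import *
c=read_camera("wrist"); cv2.imwrite("pics/w2.png",c["color"])
a=np.radians(-12.6); t=np.array([.4536,.0745]);Rm=np.array([[np.cos(a),-np.sin(a)],[np.sin(a),np.cos(a)]])
for l,z in (((64,44),18),((-64,44),18),((64,-44),18),((-64,-44),18)):
    p=np.r_[t+Rm@np.array(l)/1000,z/1000]; print(l,z,proj(c,[p])[0].round(0))
E
```

```text
5.1 [0.4526 0.0773 0.1188] 29.2 63.8 [ 0.  -0.5 -6.6]
[0.0015 0.0026 0.0312] [-0.12 -0.1   0.1 ]
(64, 44) 18 [221. 130.]
(-64, 44) 18 [228. 285.]
(64, -44) 18 [340. 130.]
(-64, -44) 18 [331. 285.]
```

View pics/w2.png

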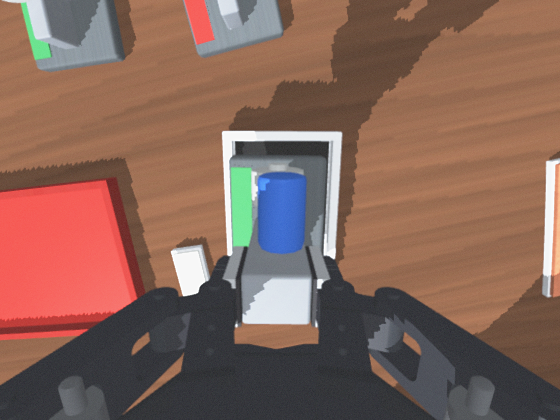

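Rim corners at (222,132) and (342,132) match the prediction. Foot front corners are near (231,156) and (327,156), so I'll check the head's x offset in the grip.

```bash
python3 - <<'E'
from h import *
c=read_camera("wrist"); s=readout.read_state(); T=R.from_rotvec(s["tcp_rot"]); print(s["tool_pos"])
z=s["tool_pos"][2]-.0804+.014
for P,n in ((at_z(c,[(231,156),(327,156)],z),"foot"),(at_z(c,[(222,132),(342,132)],.018),"rim")):
    print(n,T.inv().apply(P-s["tool_pos"]).round(4))
E
python3 go.py .4525 .0738 .0876 -12.6
```

```text
[0.45218071 0.07558941 0.1185386 ]
foot [[ 0.0498 -0.0309  0.0665]
 [ 0.0498  0.0304  0.0664]]
rim [[ 0.064  -0.0421  0.1006]
 [ 0.064   0.0465  0.1006]]
5.2 [0.4522 0.0756 0.1185] 28.8 63.9 [ 0.2  0.  -7. ]
[0.0007 0.0017 0.0309] [-0.02 -0.06  0.11]
```

>>> {"op": "jog_arm", "data": {"deltas": [0.002,0.002,0.01,0,0,0,-1,0.002,0.002,0.02,0,0,0,-1,0.002,0.002,0.027,0,0,0,-1,0.002,0.002,0.0315,0,0,0,-1,0.002,0.002,0.0315,0,0,0,-1,0.002,0.002,0.0315,0,0,0,-1,0.002,0.002,0.0315,0,0,0,0,0.002,0.002,0.0315,0,0,0,0.1]}}

```text
time: 6.0
tool_pos: [0.4544, 0.072, 0.0876]
tcp_rot: [-3.122, 0.346, -0.004]
wrist_force: [0.1, 0.0, -0.1]
width: 0.549
grip_force: 0.0
```

>>> {"op": "jog_arm", "data": {"deltas": [0,0,0,0,0,0,0.1,0,0,-0.02,0,0,0,0.1,0,0,-0.05,0,0,0,0.1,0,0,-0.075,0,0,0,0.1,0.02,0,-0.075,0,0,0,0.1,0.038,0,-0.075,0,0,0,0.1,0.038,0,-0.075,0,0,0,0.1,0.038,0,-0.075,0,0,0,0.1]}}

```text
time: 6.8
tool_pos: [0.49, 0.0637, 0.1617]
tcp_rot: [-3.122, 0.347, 0.001]
wrist_force: [-0.5, 0.1, 0.1]
width: 0.547
grip_force: 0.0
```

```bash
python3 go.py .4916 .0658 .104 -12.6
python3 - <<'E'
from h import *
c=read_camera("wrist"); cv2.imwrite("pics/w3.png",c["color"])
E
```

```text
6.8 [0.49   0.0637 0.1617] 46.5 0.0 [-0.5  0.1  0.1]
[ 0.0011 -0.0024  0.0577] [-0.    0.03 -0.07]
```

View pics/w3.png

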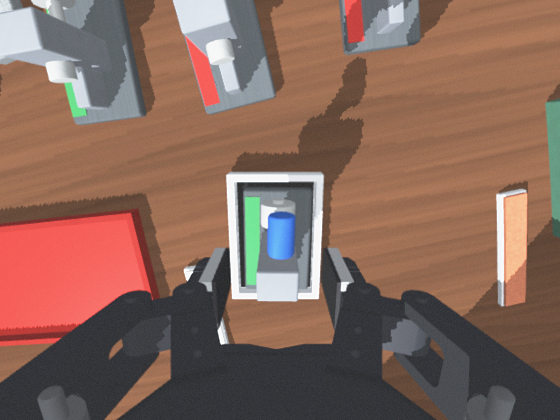

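Blue is seated flat in the cradle, with the foot spanning u 245–313 between the walls and the barrel at (282,236). Now the rock, done by caging the barrel between the fingers.

>>> {"op": "jog_arm", "data": {"deltas": [0.001,0,0.02,0,0,0,0.1,0.001,0,0.04,0,0,0,0.1,0.001,0,0.0575,0,0,0,0.1,0.001,0,0.0575,0,0,0,0.1,0.001,0,0.0575,0,0,0,-0.435,0.001,0,0.0575,0,0,0,-0.435,0.001,0,0.0575,0,0,0,-0.435,0.001,0,0.0575,0,0,0,-0.435], "squeeze": 20}}

```text
time: 7.65
tool_pos: [0.4918, 0.0635, 0.1052]
tcp_rot: [-3.122, 0.346, -0.003]
wrist_force: [-0.2, -1.1, 0.2]
width: 0.28
grip_force: 0.1
```

>>> {"op": "jog_arm", "data": {"deltas": [0,-0.005,0,0,0,0,-0.435,0,-0.01,0,0,0,0,-0.435,0,-0.015,0,0,0,0,-0.435,0,-0.02,0,0,0,0,-0.435,0,-0.0255,0,0,0,0,-0.435,0,-0.0255,0,0,0,0,-0.435,0,-0.0255,0,0,0,0,-0.435,0,-0.0255,0,0,0,0,-0.435]}}

```text
time: 8.45
tool_pos: [0.4965, 0.0881, 0.104]
tcp_rot: [3.122, -0.346, -0.001]
wrist_force: [-0.3, -1.8, 0.3]
width: 0.281
grip_force: 1.0
```

```bash
python3 go.py .4916 .0658 .104 -12.6
python3 - <<'E'
from h import *
c=read_camera("scene"); crop(c,240,160,380,240,5,"pics/s4.png")
E
```

```text
8.45 [0.4965 0.0881 0.104 ] 23.9 1.0 [-0.3 -1.8  0.3]
[0.0001 0.0229 0.    ] [ 0.02  0.02 -0.04]
```

View pics/s4.png

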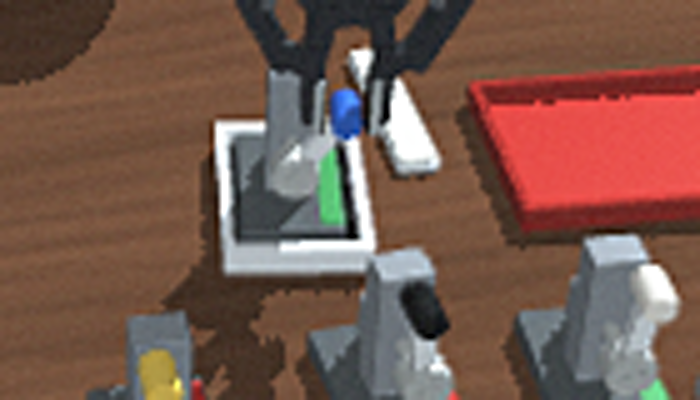

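Blue's arm is leaning well over to the tag side (barrel at (345,112) in the crop). Now the other side, then back upright.

>>> {"op": "jog_arm", "data": {"deltas": [0,0.008,0,0,0,0,-0.435,0,0.016,0,0,0,0,-0.435,0,0.024,0,0,0,0,-0.435,0,0.032,0,0,0,0,-0.435,0,0.04,0,0,0,0,-0.435,0,0.046,0,0,0,0,-0.435,0,0.0515,0,0,0,0,-0.435,0,0.0515,0,0,0,0,-0.435]}}

```text
time: 9.3
tool_pos: [0.4851, 0.0372, 0.104]
tcp_rot: [3.122, -0.347, -0.001]
wrist_force: [-0.2, 0.6, -0.6]
width: 0.28
grip_force: 0.0
```

>>> {"op": "jog_arm", "data": {"deltas": [0,0,0,0,0,0,-0.435,0,0,0,0,0,0,-0.435,0,0,0,0,0,0,-0.435,0,-0.007,0,0,0,0,-0.435,0,-0.014,0,0,0,0,-0.435,0,-0.02,0,0,0,0,-0.435,0,-0.026,0,0,0,0,-0.435,0,-0.026,0,0,0,0,-0.435]}}

```text
time: 10.1
tool_pos: [0.4914, 0.0645, 0.1042]
tcp_rot: [-3.122, 0.344, -0.0]
wrist_force: [0.0, 0.3, -0.8]
width: 0.282
grip_force: 0.0
```

>>> {"op": "jog_arm", "data": {"deltas": [0,0,0,0,0,0,-0.435,0,0,0,0,0,0,-1,0,0,0,0,0,0,-1,0,0,0,0,0,0,-1,0,0,0,0,0,0,0.1,0,0,0,0,0,0,0.1,0,0,0,0,0,0,0.1,0,0,-0.02,0,0,0,0.1]}}

```text
time: 10.9
tool_pos: [0.4886, 0.0631, 0.1217]
tcp_rot: [3.121, -0.346, -0.009]
wrist_force: [-0.3, 0.1, 0.6]
width: 0.55
grip_force: 0.0
```

>>> {"op": "jog_arm", "data": {"deltas": [0,0,-0.03,0,0,0,0.1,-0.02,0,-0.04,0,0,0,0.1,-0.039,0,-0.04,0,0,0,0.1,-0.039,0,-0.02,0,0,0,0.1,-0.039,0,0,0,0,0,0.1,-0.039,0,0,0,0,0,0.1,-0.039,0,0,0,0,0,0.1,-0.039,0,0,0,0,0,0.1], "squeeze": 60}}

```text
time: 11.7
tool_pos: [0.454, 0.072, 0.1252]
tcp_rot: [-3.122, 0.346, -0.002]
wrist_force: [0.2, 0.1, 0.2]
width: 0.545
grip_force: 0.0
```

```bash
python3 go.py .4544 .072 .0876 -12.6
python3 - <<'E'
from h import *
c=read_camera("wrist"); cv2.imwrite("pics/w5.png",c["color"])
E
```

```text
11.7 [0.454  0.072  0.1252] 46.3 0.0 [0.2 0.1 0.2]
[ 0.0003 -0.      0.0376] [-0.03 -0.09 -0.05]
```

```bash
cat > lean.py <<'E'
from h import *
import sys
def lean(col,floor=.006):
    c=read_camera("wrist"); s=readout.read_state(); T=R.from_rotvec(s["tcp_rot"])
    hsv=cv2.cvtColor(c["color"],cv2.COLOR_BGR2HSV); H,S,V=[hsv[...,i] for i in range(3)]
    m={"blue":(H>100)&(H<130)&(S>120),"yellow":(H>20)&(H<35)&(S>150),"white":(S<40)&(V>215),"black":V<45}[col]
    m=m.astype(np.uint8); 
    # keep blob nearest predicted barrel
    P=s["tool_pos"]+T.apply([.038,0,s["tool_pos"][2]-.098-floor]); uv=proj(c,[P])[0]
    n,l,st,ce=cv2.connectedComponentsWithStats(m)
    k=min([i for i in range(1,n) if st[i,4]>60],key=lambda i:np.hypot(*(ce[i]-uv)))
    q=at_z(c,[ce[k]],floor+.098)[0]; print(col,st[k].tolist(),ce[k].round(0),"pred",uv.round(0),"tool-frame",T.inv().apply(q-s["tool_pos"]).round(4))
if __name__=="__main__": lean(sys.argv[1],float(sys.argv[2]) if len(sys.argv)>2 else .006)
E
python3 lean.py blue
```

```text
blue [260, 163, 35, 60, 1992] [277. 192.] pred [277. 189.] tool-frame [ 0.0363 -0.0002  0.0214]
```

>>> {"op": "jog_arm", "data": {"deltas": [0,0,0.02,0,0,0,0.1,0,0,0.0376,0,0,0,0.1,0,0,0.0376,0,0,0,0,0,0,0.0376,0,0,0,-1,0,0,0.0376,0,0,0,-1,0,0,0.0376,0,0,0,-1,0,0,0.02,0,0,0,-1,0,0,0,0,0,0,-1]}}

```text
time: 12.6
tool_pos: [0.4512, 0.0719, 0.1231]
tcp_rot: [3.122, -0.346, -0.007]
wrist_force: [0.4, -0.9, -6.6]
width: 0.342
grip_force: 61.2
```

```bash
python3 go.py .471 -.3745 .122 4.4
```

```text
12.6 [0.4512 0.0719 0.1231] 29.1 61.2 [ 0.4 -0.9 -6.6]
[0.1171 0.4312 0.0011] [  0.03   0.24 -17.05]
```

>>> {"op": "jog_arm", "data": {"deltas": [0.005,0.02,0,0,0,0,-1,0.015,0.055,0,0,0,0,-1,0.025,0.09,0,0,0,0,-1,0.034,0.125,0,0,0,0,-1,0.043,0.16,0,0,0,0,-1,0.053,0.195,0,0,0,0,-1,0.062,0.23,0,0,0,0,-1,0.07,0.26,0,0,0,0,-1]}}

```text
time: 13.4
tool_pos: [0.4638, -0.1985, 0.1238]
tcp_rot: [-3.122, 0.347, 0.001]
wrist_force: [0.7, 0.5, -6.6]
width: 0.34
grip_force: 61.6
```

>>> {"op": "jog_arm", "data": {"deltas": [0.008,0.03,0,0,0,-3,-1,0.016,0.06,0,0,0,-6,-1,0.025,0.09,0,0,0,-9,-1,0.033,0.12,0,0,0,-12,-1,0.041,0.15,0,0,0,-15,-1,0.047,0.171,0,0,0,-17,-1,0.047,0.171,0,0,0,-17,-1,0.047,0.171,0,0,0,-17,-1]}}

```text
time: 14.2
tool_pos: [0.4721, -0.3739, 0.1233]
tcp_rot: [-3.137, -0.117, 0.002]
wrist_force: [-0.8, 0.3, -7.9]
width: 0.343
grip_force: 62.1
```

```bash
python3 go.py .471 -.3745 .0865 4.4; python3 lean.py blue .042
python3 - <<'E'
from h import *
c=read_camera("wrist"); cv2.imwrite("pics/w6.png",c["color"])
E
```

```text
14.2 [ 0.4721 -0.3739  0.1233] 29.2 62.1 [-0.8  0.3 -7.9]
[-0.0011  0.0006  0.0368] [-0.12  0.07 -0.14]
blue [250, 172, 48, 81, 3571] [273. 211.] pred [275. 210.] tool-frame [ 0.0374 -0.0009 -0.0169]
```

View pics/w6.png

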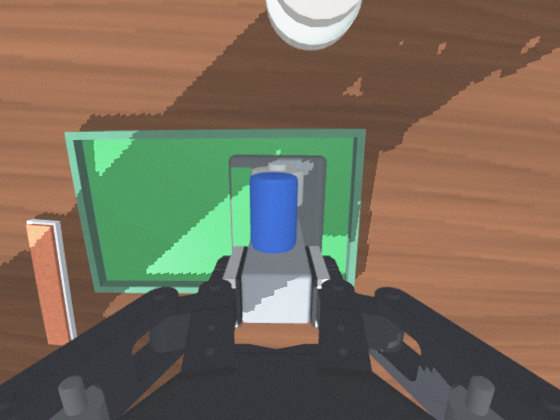

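The head is over the far half of the green tray, with gaps to the right wall (325 against 353) and the front wall (156 against 140). I'll lower, release and rise.

>>> {"op": "jog_arm", "data": {"deltas": [0,0,0.012,0,0,0,-1,0,0,0.024,0,0,0,-1,0,0,0.032,0,0,0,-1,0,0,0.037,0,0,0,-1,0,0,0.037,0,0,0,-1,0,0,0.037,0,0,0,-1,0,0,0.037,0,0,0,0,0,0,0.037,0,0,0,0.1]}}

```text
time: 15.1
tool_pos: [0.4741, -0.3752, 0.0888]
tcp_rot: [3.137, 0.119, 0.004]
wrist_force: [-0.1, -0.5, -0.1]
width: 0.549
grip_force: 0.0
```

>>> {"op": "jog_arm", "data": {"deltas": [0,0,0,0,0,0,0.1,0,0,-0.02,0,0,0,0.1,0,0,-0.05,0,0,0,0.1,0,0,-0.09,0,0,0,0.1,0,0,-0.12,0,0,0,0.1,0,0,-0.12,0,0,0,0.1,0,0,-0.12,0,0,0,0.1,0,0,-0.12,0,0,0,0.1]}}

```text
time: 15.9
tool_pos: [0.4723, -0.3737, 0.2061]
tcp_rot: [-3.138, -0.119, 0.002]
wrist_force: [0.1, 1.1, 0.3]
width: 0.546
grip_force: 0.0
```

```bash
python3 lean.py blue .005
cat > chk.py <<'E'
# compare head regions of top view with the first top picture
from h import *
c=read_camera("top")["color"]; r=cv2.imread("pics/top0.png")
for n,(u,v) in dict(white=(208,187),black=(252,192),yellow=(303,187)).items():
    d=cv2.absdiff(c,r)[v-28:v+28,u-18:u+18].max(2); print(n,(d>40).mean().round(3))
E
python3 chk.py; python3 go.py .6542 -.0567 .21 -3.5
```

```text
blue [264, 147, 24, 39, 852] [275. 166.] pred [276. 167.] tool-frame [ 0.0386 -0.0007  0.1024]
white 0.0
black 0.0
yellow 0.0
16.0 [ 0.472  -0.3734  0.2053] 46.8 0.0 [-0.1  0.1  0.7]
[ 0.2057 -0.302  -0.0045] [-0.12  0.14  7.85]
```

>>> {"op": "jog_arm", "data": {"deltas": [0.205,-0.302,-0.005,0,0,7.9,0.3,0.205,-0.302,-0.005,0,0,7.9,0.3,0.205,-0.302,-0.005,0,0,7.9,0.3,0.205,-0.302,-0.005,0,0,7.9,0.3,0.205,-0.302,-0.005,0,0,7.9,0.3,0.205,-0.302,-0.005,0,0,7.9,0.3,0.205,-0.302,-0.005,0,0,7.9,0.3,0.205,-0.302,-0.005,0,0,7.9,0.3]}}

```text
time: 16.8
tool_pos: [0.6555, -0.0529, 0.2105]
tcp_rot: [-3.138, 0.091, 0.002]
wrist_force: [0.1, -1.1, -0.3]
width: 0.651
grip_force: 0.0
```

>>> {"op": "jog_arm", "data": {"deltas": [0,0,0,0,0,0,0.3,0,0,0,0,0,0,0.3,0,0,0,0,0,0,0.3]}}

```text
time: 17.1
tool_pos: [0.6534, -0.0589, 0.2114]
tcp_rot: [3.14, -0.099, -0.003]
wrist_force: [-0.0, 0.5, -0.4]
width: 0.647
grip_force: 0.0
```

```bash
cat > tag.py <<'E'
# tag strip of head near the tool: compare with the assumed pose, in the wrist camera. args: col(red/green) x y yaw
from h import *
import sys
col=sys.argv[1]; x,y,yaw=[float(v) for v in sys.argv[2:5]]; z=.014
c=read_camera("wrist"); hsv=cv2.cvtColor(c["color"],cv2.COLOR_BGR2HSV); H,S,V=[hsv[...,i] for i in range(3)]
m=((H<6)|(H>174))&(S>140)&(V>70) if col=="red" else (H>55)&(H<82)&(S>110)&(V>50)
n,l,st,ce=cv2.connectedComponentsWithStats(m.astype(np.uint8))
for i in range(1,n):
    if st[i,4]<150: continue
    p=at_z(c,np.argwhere(l==i)[:,::-1],z)[:,:2].astype(np.float32); (ctr,wh,an)=cv2.minAreaRect(p)
    if wh[0]<wh[1]: an-=90
    an=(an+90)%180-90
    d=np.array(ctr)-[x,y]; a=np.radians(yaw); print(col,st[i].tolist(),"head-frame ctr mm",(1000*np.array([[np.cos(a),np.sin(a)],[-np.sin(a),np.cos(a)]])@d).round(1),"size",(np.array(wh)*1000).round(0),"yaw",round(an,1))
E
python3 go.py .6542 -.0567 .0804 -3.5; python3 tag.py red .6522 -.0567 -3.5
```

```text
17.1 [ 0.6534 -0.0589  0.2114] 55.0 0.0 [-0.   0.5 -0.4]
[ 0.0009 -0.0023  0.131 ] [ 0.03  0.1  -0.13]
red [173, 0, 29, 60, 1534] head-frame ctr mm [160.6  84.9] size [26. 53.] yaw -5.6
red [36, 21, 89, 40, 1278] head-frame ctr mm [153.8 193.7] size [91. 14.] yaw 69.5
red [248, 150, 12, 79, 777] head-frame ctr mm [-0.1 23.3] size [12. 88.] yaw -4.5
red [0, 300, 87, 79, 2826] head-frame ctr mm [-182.7  340.2] size [ 82. 198.] yaw -56.4
```

>>> {"op": "jog_arm", "data": {"deltas": [0.001,-0.002,0.03,0,0,0,0.3,0.001,-0.002,0.06,0,0,0,0.3,0.001,-0.002,0.09,0,0,0,0.3,0.001,-0.002,0.115,0,0,0,0.3,0.001,-0.002,0.131,0,0,0,0.3,0.001,-0.002,0.131,0,0,0,0.3,0.001,-0.002,0.131,0,0,0,-1,0.001,-0.002,0.131,0,0,0,-1]}}

```text
time: 17.95
tool_pos: [0.657, -0.0564, 0.0833]
tcp_rot: [3.139, -0.098, 0.005]
wrist_force: [0.4, 2.5, -6.2]
width: 0.343
grip_force: 61.2
```

>>> {"op": "jog_arm", "data": {"deltas": [0,0,0,0,0,0,-1,0,0,0,0,0,0,-1,0,0,0,0,0,0,-1,0,0,0,0,0,0,-1,0,0,-0.01,0,0,0,-1,0,0,-0.025,0,0,0,-1,0,0,-0.038,0,0,0,-1,0,0,-0.038,0,0,0,-1]}}

```text
time: 18.75
tool_pos: [0.6573, -0.0553, 0.122]
tcp_rot: [3.14, -0.097, 0.007]
wrist_force: [1.1, -0.6, -5.8]
width: 0.342
grip_force: 61.2
```

```bash
python3 go.py .4540 .072 .118 -12.6
```

```text
18.75 [ 0.6573 -0.0553  0.122 ] 29.1 61.2 [ 1.1 -0.6 -5.8]
[-0.2107 -0.1145  0.0031] [-0.03 -0.26  9.07]
```

>>> {"op": "jog_arm", "data": {"deltas": [-0.02,0,0,0,0,0,-1,-0.05,0,0,0,0,0,-1,-0.085,0,0,0,0,0,-1,-0.12,0,0,0,0,0,-1,-0.155,0,0,0,0,0,-1,-0.185,0,0,0,0,0,-1,-0.205,0,0,0,0,0,-1,-0.21,0,0,0,0,0,-1]}}

```text
time: 19.55
tool_pos: [0.4425, -0.042, 0.1183]
tcp_rot: [-3.14, 0.097, 0.005]
wrist_force: [0.7, 0.2, -6.7]
width: 0.341
grip_force: 61.0
```

>>> {"op": "jog_arm", "data": {"deltas": [0,-0.02,0,0,0,2,-1,0,-0.045,0,0,0,4,-1,0,-0.07,0,0,0,6,-1,0,-0.095,0,0,0,8,-1,0,-0.11,0,0,0,9,-1,0,-0.1145,0,0,0,9.1,-1,0,-0.1145,0,0,0,9.1,-1,0,-0.1145,0,0,0,9.1,-1]}}

```text
time: 20.35
tool_pos: [0.4532, 0.0713, 0.1192]
tcp_rot: [3.122, -0.345, 0.0]
wrist_force: [-0.7, 0.3, -5.7]
width: 0.343
grip_force: 61.6
```

```bash
cat > fr.py <<'E'
# foot front edge in tool frame from the wrist camera: dark-foot / tag mask along columns. arg: z of foot top
from h import *
import sys
c=read_camera("wrist"); s=readout.read_state(); T=R.from_rotvec(s["tcp_rot"])
cv2.imwrite("pics/last.png",c["color"]); crop(c,200,110,360,300,3,sys.argv[2])
P=s["tool_pos"]
for x in (.046,.048,.050,.052):
    print(x,proj(c,[P+T.apply([x,y,P[2]-float(sys.argv[1])]) for y in (-.032,.032)]).round(0).tolist())
print("rim exp", [proj(c,[[.4523+np.cos(a)*dx-np.sin(a)*dy,.0727+np.sin(a)*dx+np.cos(a)*dy,.018] for dx,dy in((.064,.044),(.064,-.044))]).round(0).tolist() for a in [np.radians(-12.6)]])
E
python3 fr.py .052 pics/c7.png;python3 go.py .4540 .072 .0895 -12.6;python3 lean.py yellow .038
```

```text
0.046 [[228.0, 162.0], [327.0, 162.0]]
0.048 [[227.0, 159.0], [327.0, 159.0]]
0.05 [[227.0, 156.0], [327.0, 156.0]]
0.052 [[227.0, 152.0], [327.0, 152.0]]
rim exp [[[216.0, 134.0], [335.0, 133.0]]]
20.4 [0.4531 0.0711 0.1192] 28.9 61.6 [ 0.2 -0.2 -7. ]
[ 0.0007 -0.0011  0.0297] [ 0.02 -0.01 -0.06]
yellow [270, 179, 46, 78, 2472] [292. 217.] pred [278. 210.] tool-frame [ 0.035   0.0053 -0.0169]
```

View pics/c7.png

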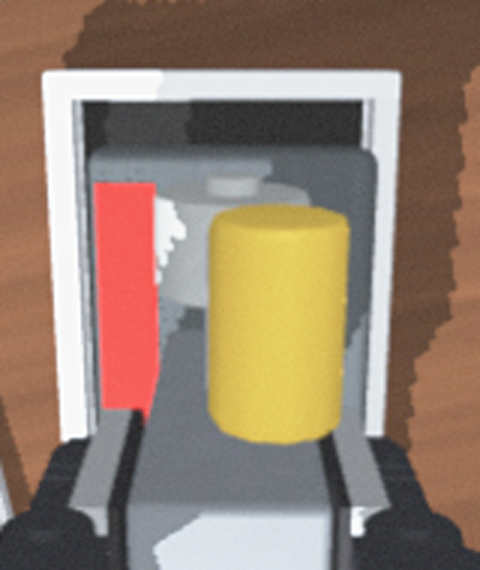

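Front edge of the foot is about 4.5 mm behind nominal in the grip, and the rim is where expected. I'll shift 3 mm forward, lower and release.

>>> {"op": "jog_arm", "data": {"deltas": [0.003,-0.001,0.01,0,0,0,-1,0.003,-0.001,0.02,0,0,0,-1,0.003,-0.001,0.026,0,0,0,-1,0.003,-0.001,0.03,0,0,0,-1,0.003,-0.001,0.03,0,0,0,-1,0.003,-0.001,0.03,0,0,0,-1]}}

```text
time: 21.05
tool_pos: [0.4558, 0.0718, 0.0892]
tcp_rot: [3.122, -0.346, -0.002]
wrist_force: [-2.8, -1.4, -0.5]
width: 0.342
grip_force: 62.4
```

>>> {"op": "jog_arm", "data": {"deltas": [0,0,0.001,0,0,0,0.1,0,0,0.001,0,0,0,0.1,0,0,0,0,0,0,0.1,0,0,-0.03,0,0,0,0.1,0,0,-0.06,0,0,0,0.1,0,0,-0.07,0,0,0,0.1,0.018,0,-0.07,0,0,0,0.1,0.0355,0,-0.07,0,0,0,0.1]}}

```text
time: 21.85
tool_pos: [0.4916, 0.0644, 0.1598]
tcp_rot: [-3.122, 0.345, -0.003]
wrist_force: [-0.3, 0.3, 0.4]
width: 0.548
grip_force: 0.0
```

```bash
python3 go.py .4916 .0637 .104 -12.6; python3 lean.py yellow; python3 tag.py red .4523 .0727 -12.6|grep -v "\[0,"
```

```text
21.85 [0.4916 0.0644 0.1598] 46.6 0.0 [-0.3  0.3  0.4]
[0.     0.0007 0.0558] [-0.04 -0.12 -0.02]
yellow [277, 216, 25, 43, 191] [293. 227.] pred [277. 172.] tool-frame [0.0029 0.0104 0.056 ]
red [188, 45, 33, 67, 846] head-frame ctr mm [152.2  62. ] size [55. 13.] yaw 1.3
red [246, 203, 14, 87, 1044] head-frame ctr mm [-4.  24.2] size [13. 91.] yaw -13.5
```

>>> {"op": "jog_arm", "data": {"deltas": [0,0,0.02,0,0,0,0.1,0,0,0.04,0,0,0,0.1,0,0,0.0555,0,0,0,0.1,0,0,0.0555,0,0,0,0.1,0,0,0.0555,0,0,0,-0.435,0,0,0.0555,0,0,0,-0.435,0,0,0.0555,0,0,0,-0.435,0,0,0.0555,0,0,0,-0.435], "squeeze": 20}}

```text
time: 22.75
tool_pos: [0.4914, 0.0643, 0.1046]
tcp_rot: [-3.122, 0.346, -0.003]
wrist_force: [-0.7, 0.1, 0.3]
width: 0.287
grip_force: 0.3
```

>>> {"op": "jog_arm", "data": {"deltas": [0,-0.005,0,0,0,0,-0.435,0,-0.01,0,0,0,0,-0.435,0,-0.015,0,0,0,0,-0.435,0,-0.02,0,0,0,0,-0.435,0,-0.026,0,0,0,0,-0.435,0,-0.026,0,0,0,0,-0.435,0,-0.026,0,0,0,0,-0.435,0,-0.026,0,0,0,0,-0.435]}}

```text
time: 23.55
tool_pos: [0.4963, 0.0894, 0.1036]
tcp_rot: [3.122, -0.346, -0.001]
wrist_force: [-0.5, -2.6, 0.9]
width: 0.28
grip_force: 1.3
```

Run:
```python
from h import *
c=read_camera("scene"); crop(c,240,160,380,240,5,"pics/s8.png")
hsv=cv2.cvtColor(c["color"][160:215,270:330],cv2.COLOR_BGR2HSV); m=(hsv[...,0]>18)&(hsv[...,0]<35)&(hsv[...,1]>140)
q=np.argwhere(m)[:,::-1]+[270,160]; print(len(q),q.mean(0))
a=np.radians(-12.6)
for th in (0,20,28,34,-28):
    t=np.radians(th); l=np.array([.0395,.048*np.sin(t)]); p=[.4523+np.cos(a)*l[0]-np.sin(a)*l[1],.0727+np.sin(a)*l[0]+np.cos(a)*l[1],.056+.048*np.cos(t)]; print(th,proj(c,[p])[0].round(1))
```

```text
48 [309.35416667 182.72916667]
0 [299.8 180.3]
20 [305.6 181.1]
28 [307.7 181.9]
34 [309.1 182.6]
-28 [291.8 182. ]
```

>>> {"op": "jog_arm", "data": {"deltas": [0,0.008,0,0,0,0,-0.435,0,0.016,0,0,0,0,-0.435,0,0.024,0,0,0,0,-0.435,0,0.032,0,0,0,0,-0.435,0,0.04,0,0,0,0,-0.435,0,0.046,0,0,0,0,-0.435,0,0.0515,0,0,0,0,-0.435,0,0.0515,0,0,0,0,-0.435]}}

```text
time: 24.4
tool_pos: [0.4848, 0.0386, 0.1035]
tcp_rot: [3.122, -0.347, -0.001]
wrist_force: [-0.2, 0.4, -0.7]
width: 0.285
grip_force: 0.0
```

```bash
cat > bs.py <<'E'
from h import *
import sys
c=read_camera("scene"); 
hsv=cv2.cvtColor(c["color"][160:215,270:330],cv2.COLOR_BGR2HSV); H,S,V=[hsv[...,i] for i in range(3)]
m=(H>18)&(H<35)&(S>140) if sys.argv[1]=="yellow" else (S<40)&(V>190)
q=np.argwhere(m)[:,::-1]+[270,160]; print(len(q),q.mean(0))
E
python3 bs.py yellow; python3 go.py .4857 .0387 .104 -12.6
```

```text
39 [289.33333333 183.1025641 ]
24.45 [0.4849 0.0389 0.1036] 24.1 0.0 [1.1 0.1 0.6]
[ 0.0008  0.     -0.0004] [ 0.02  0.02 -0.08]
```

>>> {"op": "jog_arm", "data": {"deltas": [0,0,0,0,0,0,-0.435,0,-0.007,0,0,0,0,-0.435,0,-0.014,0,0,0,0,-0.435,0,-0.02,0,0,0,0,-0.435,0,-0.0255,0,0,0,0,-0.435,0,-0.0255,0,0,0,0,-0.435,0,-0.0255,0,0,0,0,-0.435,0,-0.0255,0,0,0,0,-0.435]}}

```text
time: 25.25
tool_pos: [0.4906, 0.0644, 0.1036]
tcp_rot: [-3.122, 0.346, 0.0]
wrist_force: [-0.0, 0.3, -0.5]
width: 0.287
grip_force: 0.0
```

>>> {"op": "jog_arm", "data": {"deltas": [0,0,0,0,0,0,-0.435,0,0,0,0,0,0,-1,0,0,0,0,0,0,-1,0,0,0,0,0,0,-1,0,0,0,0,0,0,0.1,0,0,0,0,0,0,0.1,0,0,0,0,0,0,0.1,0,0,-0.02,0,0,0,0.1]}}

```text
time: 26.05
tool_pos: [0.4882, 0.0641, 0.1212]
tcp_rot: [3.121, -0.346, -0.009]
wrist_force: [-0.3, 0.6, -0.4]
width: 0.548
grip_force: 0.0
```

>>> {"op": "jog_arm", "data": {"deltas": [0,0,-0.03,0,0,0,0.1,-0.02,0,-0.04,0,0,0,0.1,-0.0355,0,-0.04,0,0,0,0.1,-0.0355,0,-0.02,0,0,0,0.1,-0.0355,0,0,0,0,0,0.1,-0.0355,0,0,0,0,0,0.1,-0.0355,0,0,0,0,0,0.1,-0.0355,0,0,0,0,0,0.1], "squeeze": 60}}

```text
time: 26.85
tool_pos: [0.4564, 0.0721, 0.1242]
tcp_rot: [-3.122, 0.346, -0.001]
wrist_force: [-0.1, -0.3, -0.2]
width: 0.553
grip_force: 0.0
```

```bash
python3 lean.py yellow; python3 go.py .4560 .0715 .0885 -12.6; python3 chk.py
```

```text
yellow [260, 168, 34, 58, 1153] [275. 193.] pred [277. 189.] tool-frame [ 0.0357 -0.0009  0.0205]
26.9 [0.4568 0.0721 0.1245] 46.5 0.0 [1.  0.4 0.5]
[-0.0007  0.0008  0.036 ] [-0.03 -0.07 -0.05]
white 0.0
black 0.0
yellow 0.711
```

>>> {"op": "jog_arm", "data": {"deltas": [0,0,0.02,0,0,0,0.1,0,0,0.036,0,0,0,0.1,0,0,0.036,0,0,0,0,0,0,0.036,0,0,0,-1,0,0,0.036,0,0,0,-1,0,0,0.036,0,0,0,-1,0,0,0.02,0,0,0,-1,0,0,0,0,0,0,-1]}}

```text
time: 27.75
tool_pos: [0.4541, 0.0719, 0.1224]
tcp_rot: [3.122, -0.346, -0.007]
wrist_force: [-0.0, 0.3, -7.1]
width: 0.339
grip_force: 61.1
```

```bash
python3 go.py .4655 .3805 .124 -6.5
```

```text
27.75 [0.4541 0.0719 0.1224] 28.8 61.1 [-0.   0.3 -7.1]
[-0.0565 -0.3036 -0.0017] [ 0.06  0.25 -6.16]
```

>>> {"op": "jog_arm", "data": {"deltas": [-0.003,-0.015,0,0,0,0,-1,-0.008,-0.045,0,0,0,0,-1,-0.014,-0.075,0,0,0,0,-1,-0.02,-0.105,0,0,0,0,-1,-0.025,-0.135,0,0,0,0,-1,-0.031,-0.165,0,0,0,0,-1,-0.036,-0.195,0,0,0,0,-1,-0.04,-0.215,0,0,0,0,-1]}}

```text
time: 28.55
tool_pos: [0.4636, 0.2925, 0.1232]
tcp_rot: [-3.122, 0.345, 0.001]
wrist_force: [0.8, -0.5, -6.8]
width: 0.34
grip_force: 61.6
```

>>> {"op": "jog_arm", "data": {"deltas": [-0.004,-0.02,0,0,0,-2,-1,-0.008,-0.045,0,0,0,-4,-1,-0.013,-0.07,0,0,0,-6,-1,-0.0165,-0.0885,0,0,0,-6.2,-1,-0.0165,-0.0885,0,0,0,-6.2,-1,-0.0165,-0.0885,0,0,0,-6.2,-1,-0.0165,-0.0885,0,0,0,-6.2,-1]}}

```text
time: 29.25
tool_pos: [0.467, 0.3796, 0.1231]
tcp_rot: [3.135, -0.177, -0.002]
wrist_force: [-0.6, 0.4, -7.3]
width: 0.342
grip_force: 61.7
```

```bash
python3 go.py .4655 .3805 .0885 -6.5; python3 lean.py yellow .039
python3 - <<'E'
from h import *
c=read_camera("wrist"); cv2.imwrite("pics/w9.png",c["color"])
E
```

```text
29.25 [0.467  0.3796 0.1231] 29.1 61.7 [-0.6  0.4 -7.3]
[-0.0015 -0.0008  0.0346] [0.09 0.06 0.02]
yellow [251, 180, 46, 79, 1911] [274. 218.] pred [278. 207.] tool-frame [ 0.0337 -0.0014 -0.0138]
```

View pics/w9.png

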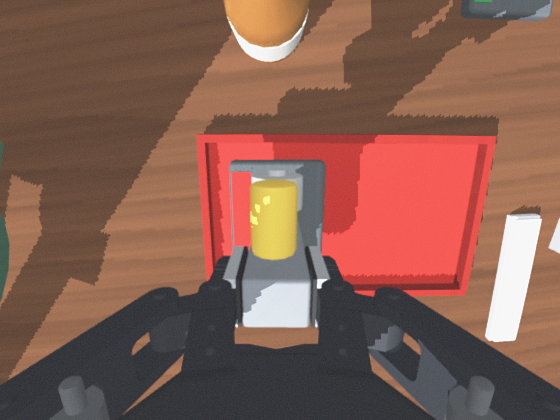

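Yellow is over the far half of the red tray, clear of its left wall (230 against 212) and front wall (162 against 143). I'll lower it.

>>> {"op": "jog_arm", "data": {"deltas": [-0.001,0,0.012,0,0,0,-1,-0.001,0,0.024,0,0,0,-1,-0.001,0,0.031,0,0,0,-1,-0.001,0,0.0345,0,0,0,-1,-0.001,0,0.0345,0,0,0,-1,-0.001,0,0.0355,0,0,0,-1,-0.001,0,0.0355,0,0,0,0,-0.001,0,0.0355,0,0,0,0.1]}}

```text
time: 30.15
tool_pos: [0.4679, 0.3817, 0.09]
tcp_rot: [-3.134, 0.177, -0.005]
wrist_force: [-0.1, -0.4, 0.4]
width: 0.552
grip_force: 0.0
```

>>> {"op": "jog_arm", "data": {"deltas": [0,0,0,0,0,0,0.1,0,0,-0.02,0,0,0,0.1,0,0,-0.05,0,0,0,0.1,0,0,-0.09,0,0,0,0.1,0,0,-0.125,0,0,0,0.1,0,0,-0.125,0,0,0,0.1,0,0,-0.125,0,0,0,0.1,0,0,-0.125,0,0,0,0.1]}}

```text
time: 30.95
tool_pos: [0.4659, 0.3803, 0.2123]
tcp_rot: [3.136, -0.177, -0.002]
wrist_force: [0.0, -0.3, -1.5]
width: 0.547
grip_force: 0.0
```

```bash
python3 lean.py yellow .005; python3 chk.py; python3 go.py .6491 .1892 .215 -6.4
```

```text
yellow [276, 151, 8, 35, 65] [282. 167.] pred [277. 166.] tool-frame [0.0371 0.0039 0.1085]
white 0.219
black 0.076
yellow 0.626
31.05 [0.4655 0.38   0.2113] 46.8 0.0 [ 0.5 -0.5 -0.6]
[ 0.2038  0.1689 -0.0039] [ 0.13  0.14 -0.05]
```

>>> {"op": "jog_arm", "data": {"deltas": [0.204,0.169,-0.004,0,0,0,0.3,0.204,0.169,-0.004,0,0,0,0.3,0.204,0.169,-0.004,0,0,0,0.3,0.204,0.169,-0.004,0,0,0,0.3,0.204,0.169,-0.004,0,0,0,0.3,0.204,0.169,-0.004,0,0,0,0.3,0.204,0.169,-0.004,0,0,0,0.3,0.204,0.169,-0.004,0,0,0,0.3]}}

```text
time: 31.85
tool_pos: [0.6491, 0.1902, 0.2157]
tcp_rot: [-3.137, 0.178, 0.005]
wrist_force: [-0.5, 0.5, 0.1]
width: 0.651
grip_force: 0.0
```

```bash
python3 tag.py green .6481 .1893 -6.4; python3 go.py .6491 .1892 .083 -6.4
python3 - <<'E'
from h import *
c=read_camera("wrist"); cv2.imwrite("pics/w10.png",c["color"])
E
```

```text
green [250, 150, 13, 79, 672] head-frame ctr mm [-1.8 23.4] size [13. 89.] yaw -6.2
31.9 [0.6488 0.1908 0.216 ] 55.3 0.0 [-0.3 -0.5  0.3]
[0.0008 0.0015 0.133 ] [ 0.01  0.15 -0.01]
```

View pics/w10.png

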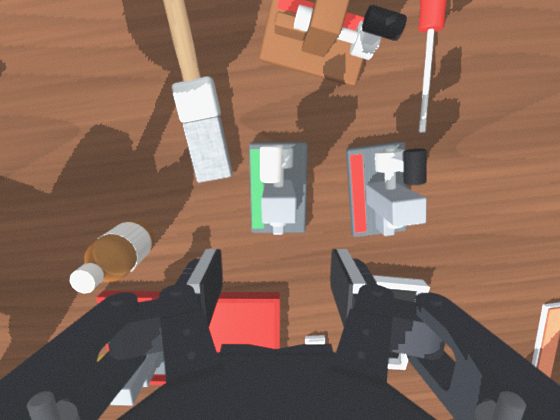

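White is unmoved: tag at (256,190) and foot from (250,145) to (307,232). I'll pick it.

>>> {"op": "jog_arm", "data": {"deltas": [-0.001,0.001,0.03,0,0,0,0.3,-0.001,0.001,0.06,0,0,0,0.3,-0.001,0.001,0.09,0,0,0,0.3,-0.001,0.001,0.115,0,0,0,0.3,-0.001,0.001,0.1335,0,0,0,0.3,-0.001,0.001,0.1335,0,0,0,0.3,-0.001,0.001,0.1335,0,0,0,-1,-0.001,0.001,0.1335,0,0,0,-1]}}

```text
time: 32.75
tool_pos: [0.6498, 0.1898, 0.0856]
tcp_rot: [-3.136, 0.175, -0.004]
wrist_force: [-0.2, 0.8, -3.9]
width: 0.34
grip_force: 61.6
```

>>> {"op": "jog_arm", "data": {"deltas": [0,0,0,0,0,0,-1,0,0,0,0,0,0,-1,0,0,0,0,0,0,-1,0,0,0,0,0,0,-1,0,0,-0.01,0,0,0,-1,0,0,-0.025,0,0,0,-1,0,0,-0.038,0,0,0,-1,0,0,-0.038,0,0,0,-1]}}

```text
time: 33.55
tool_pos: [0.6512, 0.1893, 0.125]
tcp_rot: [-3.135, 0.177, -0.008]
wrist_force: [-0.0, 0.1, -3.4]
width: 0.338
grip_force: 61.6
```

```bash
python3 go.py .4545 .072 .118 -12.6
```

```text
33.55 [0.6512 0.1893 0.125 ] 28.7 61.6 [-0.   0.1 -3.4]
[-0.1823  0.1387  0.0058] [-0.12 -0.29  6.14]
```

>>> {"op": "jog_arm", "data": {"deltas": [-0.02,0,0,0,0,0,-1,-0.05,0,0,0,0,0,-1,-0.085,0,0,0,0,0,-1,-0.12,0,0,0,0,0,-1,-0.15,0,0,0,0,0,-1,-0.175,0,0,0,0,0,-1,-0.182,0,0,0,0,0,-1,-0.182,0,0,0,0,0,-1]}}

```text
time: 34.35
tool_pos: [0.4673, 0.2094, 0.1217]
tcp_rot: [3.137, -0.175, 0.0]
wrist_force: [0.2, -0.3, -4.9]
width: 0.337
grip_force: 61.5
```

>>> {"op": "jog_arm", "data": {"deltas": [0,0.02,0,0,0,2,-1,0,0.045,0,0,0,4,-1,0,0.075,0,0,0,6,-1,0,0.105,0,0,0,6.2,-1,0,0.13,0,0,0,6.2,-1,0,0.139,0,0,0,6.2,-1,0,0.139,0,0,0,6.2,-1,0,0.139,0,0,0,6.2,-1]}}

```text
time: 35.15
tool_pos: [0.4537, 0.0716, 0.1221]
tcp_rot: [-3.121, 0.347, -0.002]
wrist_force: [0.1, 0.0, -4.9]
width: 0.342
grip_force: 61.7
```

```bash
python3 fr.py .050 pics/c11.png;python3 go.py .4540 .072 .0915 -12.6
```

```text
0.046 [[228.0, 161.0], [325.0, 161.0]]
0.048 [[228.0, 158.0], [325.0, 158.0]]
0.05 [[228.0, 155.0], [325.0, 155.0]]
0.052 [[228.0, 152.0], [325.0, 152.0]]
rim exp [[[217.0, 134.0], [334.0, 134.0]]]
35.2 [0.4535 0.0719 0.122 ] 28.9 61.7 [-0.9 -0.4 -5.1]
[ 0.0004 -0.0002  0.0305] [-0.05 -0.05 -0.06]
```

View pics/c11.png

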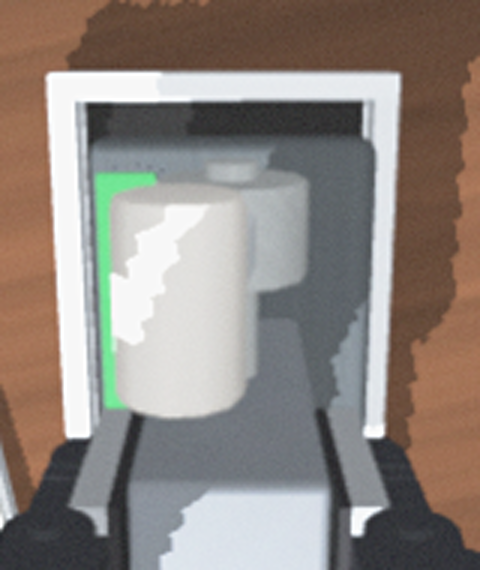

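White is above the recess; foot front edge at v≈157, about 3 mm behind nominal. Arm leans slightly to the tag side. I'll lower it and move over to the barrel.

>>> {"op": "jog_arm", "data": {"deltas": [0.0015,0,0.01,0,0,0,-1,0.0015,0,0.02,0,0,0,-1,0.0015,0,0.027,0,0,0,-1,0.0015,0,0.031,0,0,0,-1,0.0015,0,0.031,0,0,0,-1,0.0015,0,0.031,0,0,0,-1]}}

```text
time: 35.8
tool_pos: [0.4531, 0.0712, 0.0916]
tcp_rot: [3.122, -0.345, -0.005]
wrist_force: [-8.2, -1.2, 9.5]
width: 0.338
grip_force: 63.9
```

>>> {"op": "jog_arm", "data": {"deltas": [0,0,0.001,0,0,0,0.1,0,0,0.001,0,0,0,0.1,0,0,0,0,0,0,0.1,0,0,-0.03,0,0,0,0.1,0,0,-0.06,0,0,0,0.1,0,0,-0.07,0,0,0,0.1,0.018,0,-0.07,0,0,0,0.1,0.037,0,-0.07,0,0,0,0.1]}}

```text
time: 36.6
tool_pos: [0.4907, 0.0629, 0.161]
tcp_rot: [-3.122, 0.345, -0.002]
wrist_force: [0.1, 1.2, 0.2]
width: 0.548
grip_force: 0.0
```

>>> {"op": "jog_arm", "data": {"deltas": [0,0,0,0,0,0,0.1,0,0,0,0,0,0,0.1]}}

```text
time: 36.8
tool_pos: [0.4897, 0.0628, 0.1599]
tcp_rot: [3.122, -0.347, -0.003]
wrist_force: [-0.6, 1.1, -0.3]
width: 0.548
grip_force: 0.0
```

```bash
python3 go.py .4916 .0637 .104 -12.6; python3 tag.py green .4523 .0727 -12.6
```

```text
36.8 [0.4897 0.0628 0.1599] 46.6 0.0 [-0.6  1.1 -0.3]
[ 0.0018 -0.0014  0.0559] [ 0.02  0.1  -0.07]
green [245, 199, 13, 87, 771] head-frame ctr mm [-5.2 23.7] size [11. 91.] yaw -14.3
```

>>> {"op": "jog_arm", "data": {"deltas": [0,0,0.02,0,0,0,0.1,0,0,0.04,0,0,0,0.1,0,0,0.0555,0,0,0,0.1,0,0,0.0555,0,0,0,0.1,0,0,0.0555,0,0,0,-0.435,0,0,0.0555,0,0,0,-0.435,0,0,0.0555,0,0,0,-0.435,0,0,0.0555,0,0,0,-0.435], "squeeze": 20}}

```text
time: 37.65
tool_pos: [0.4909, 0.063, 0.1062]
tcp_rot: [-3.122, 0.346, -0.003]
wrist_force: [0.4, 0.9, 0.9]
width: 0.282
grip_force: 0.4
```

>>> {"op": "jog_arm", "data": {"deltas": [0,-0.005,0,0,0,0,-0.435,0,-0.01,0,0,0,0,-0.435,0,-0.015,0,0,0,0,-0.435,0,-0.02,0,0,0,0,-0.435,0,-0.026,0,0,0,0,-0.435,0,-0.026,0,0,0,0,-0.435,0,-0.026,0,0,0,0,-0.435,0,-0.026,0,0,0,0,-0.435]}}

```text
time: 38.45
tool_pos: [0.4958, 0.0883, 0.1051]
tcp_rot: [-3.122, 0.346, 0.0]
wrist_force: [0.4, -0.2, -0.3]
width: 0.282
grip_force: 0.1
```

```bash
python3 - <<'E'
from h import *
c=read_camera("scene"); cv2.imwrite("pics/a_pos.png",c["color"][160:240,240:380])
E
python3 go.py .4968 .0888 .104 -12.6
```

```text
38.5 [0.4959 0.0883 0.1052] 24.3 0.0 [ 0.   0.3 -0.3]
[ 0.0008 -0.0007  0.0012] [-0.02  0.   -0.06]
```

>>> {"op": "jog_arm", "data": {"deltas": [0,0.008,0,0,0,0,-0.435,0,0.016,0,0,0,0,-0.435,0,0.024,0,0,0,0,-0.435,0,0.032,0,0,0,0,-0.435,0,0.04,0,0,0,0,-0.435,0,0.046,0,0,0,0,-0.435,0,0.052,0,0,0,0,-0.435,0,0.052,0,0,0,0,-0.435]}}

```text
time: 39.3
tool_pos: [0.4841, 0.0366, 0.105]
tcp_rot: [3.122, -0.347, -0.001]
wrist_force: [1.1, -0.3, 0.4]
width: 0.287
grip_force: 0.0
```

>>> {"op": "jog_arm", "data": {"deltas": [0,0,0,0,0,0,-0.435,0,0,0,0,0,0,-0.435]}}

```text
time: 39.5
tool_pos: [0.4845, 0.0375, 0.1051]
tcp_rot: [3.122, -0.346, -0.0]
wrist_force: [0.4, -0.4, -0.3]
width: 0.28
grip_force: 0.0
```

```bash
python3 - <<'E'
from h import *
c=read_camera("scene")["color"][160:240,240:380]
cv2.imwrite("pics/s12.png",cv2.resize(np.hstack([cv2.imread("pics/a_pos.png")[:60,10:110],c[:60,10:110]]),None,fx=4,fy=4,interpolation=cv2.INTER_CUBIC))
E
python3 go.py .4914 .0637 .104 -12.6
```

```text
39.55 [0.4845 0.0376 0.1052] 24.1 0.0 [-0.7  0.4 -0.1]
[ 0.001  -0.027   0.0012] [ 0.    0.   -0.03]
```

View pics/s12.png

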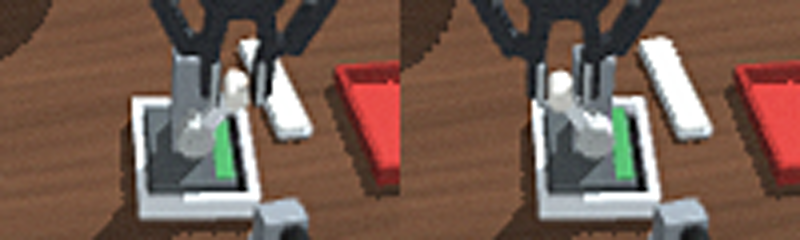

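Both leans are clear: left frame to the tag side, right frame to the other side. Back upright and centre the barrel, then return to the post.

>>> {"op": "jog_arm", "data": {"deltas": [0,0,0,0,0,0,-0.435,0,-0.007,0,0,0,0,-0.435,0,-0.014,0,0,0,0,-0.435,0,-0.02,0,0,0,0,-0.435,0,-0.026,0,0,0,0,-0.435,0,-0.026,0,0,0,0,-0.435,0,-0.026,0,0,0,0,-0.435,0,-0.026,0,0,0,0,-0.435]}}

```text
time: 40.35
tool_pos: [0.49, 0.0629, 0.105]
tcp_rot: [-3.122, 0.346, 0.001]
wrist_force: [1.0, -0.2, -0.3]
width: 0.28
grip_force: 0.0
```

>>> {"op": "jog_arm", "data": {"deltas": [0,0,0,0,0,0,-0.435,0,0,0,0,0,0,-1,0,0,0,0,0,0,-1,0,0,0,0,0,0,-1,0,0,0,0,0,0,0.1,0,0,0,0,0,0,0.1,0,0,0,0,0,0,0.1,0,0,-0.02,0,0,0,0.1]}}

```text
time: 41.15
tool_pos: [0.4877, 0.0626, 0.1227]
tcp_rot: [3.121, -0.346, -0.009]
wrist_force: [0.4, -0.9, -1.3]
width: 0.553
grip_force: 0.0
```

>>> {"op": "jog_arm", "data": {"deltas": [0,0,-0.03,0,0,0,0.1,-0.02,0,-0.04,0,0,0,0.1,-0.0365,0,-0.04,0,0,0,0.1,-0.0365,0,-0.02,0,0,0,0.1,-0.0365,0,0,0,0,0,0.1,-0.0365,0,0,0,0,0,0.1,-0.0365,0,0,0,0,0,0.1,-0.0365,0,0,0,0,0,0.1], "squeeze": 60}}

```text
time: 41.95
tool_pos: [0.4555, 0.0709, 0.1262]
tcp_rot: [-3.122, 0.346, -0.002]
wrist_force: [-0.8, 0.8, -0.3]
width: 0.552
grip_force: 0.0
```

```bash
python3 lean.py white; python3 go.py .4545 .0715 .0892 -12.6; python3 chk.py
```

```text
white [265, 171, 27, 56, 1318] [278. 199.] pred [277. 188.] tool-frame [0.0323 0.0005 0.0224]
42.0 [0.4556 0.0709 0.1263] 46.8 0.0 [1.1 0.5 0.1]
[-0.0013 -0.0003  0.0371] [-0.04 -0.1  -0.05]
white 0.624
black 0.045
yellow 0.702
```

>>> {"op": "jog_arm", "data": {"deltas": [-0.001,0,0.02,0,0,0,0.1,-0.001,0,0.036,0,0,0,0.1,-0.001,0,0.036,0,0,0,0,-0.001,0,0.036,0,0,0,-1,-0.001,0,0.036,0,0,0,-1,-0.001,0,0.036,0,0,0,-1,-0.001,0,0.02,0,0,0,-1,-0.001,0,0,0,0,0,-1]}}

```text
time: 42.85
tool_pos: [0.4519, 0.0709, 0.1243]
tcp_rot: [3.122, -0.346, -0.006]
wrist_force: [0.3, -1.3, -4.0]
width: 0.335
grip_force: 61.6
```

```bash
python3 go.py .464 -.268 .124 4.4
```

```text
42.85 [0.4519 0.0709 0.1243] 28.5 61.6 [ 0.3 -1.3 -4. ]
[8.60e-02 3.28e-01 3.00e-04] [  0.03   0.22 -17.05]
```

>>> {"op": "jog_arm", "data": {"deltas": [0.005,0.015,0,0,0,0,-1,0.012,0.045,0,0,0,0,-1,0.02,0.075,0,0,0,0,-1,0.028,0.105,0,0,0,0,-1,0.035,0.135,0,0,0,0,-1,0.043,0.165,0,0,0,0,-1,0.05,0.19,0,0,0,0,-1,0.053,0.2,0,0,0,0,-1]}}

```text
time: 43.65
tool_pos: [0.4615, -0.1377, 0.1253]
tcp_rot: [3.122, -0.349, 0.001]
wrist_force: [0.5, 0.1, -5.4]
width: 0.34
grip_force: 61.7
```

>>> {"op": "jog_arm", "data": {"deltas": [0.006,0.02,0,0,0,-3,-1,0.012,0.045,0,0,0,-6,-1,0.02,0.075,0,0,0,-9,-1,0.027,0.105,0,0,0,-12,-1,0.033,0.128,0,0,0,-15,-1,0.033,0.128,0,0,0,-17,-1,0.033,0.128,0,0,0,-17,-1,0.033,0.128,0,0,0,-17,-1]}}

```text
time: 44.45
tool_pos: [0.4654, -0.267, 0.1247]
tcp_rot: [-3.138, -0.118, 0.001]
wrist_force: [-0.4, 0.0, -5.2]
width: 0.34
grip_force: 61.9
```

```bash
python3 go.py .464 -.268 .0895 4.4
python3 - <<'E'
from h import *
c=read_camera("wrist"); s=readout.read_state(); T=R.from_rotvec(s["tcp_rot"])
# predicted own foot vs blue foot, in tray frame
a=np.radians(4.4); f=lambda p:(np.array([[np.cos(a),np.sin(a)],[-np.sin(a),np.cos(a)]])@(np.array(p)-[.4651,-.3217])*1000).round(1)
print("own head in tray frame mm",f((s["tool_pos"]-T.apply([.003,0,0]))[:2]),"blue",f([.4700,-.3745]))
cv2.imwrite("pics/w13.png",c["color"])
E
```

```text
44.45 [ 0.4654 -0.267   0.1247] 28.9 61.9 [-0.4  0.  -5.2]
[-0.0014  0.001   0.0352] [-0.07  0.05 -0.09]
own head in tray frame mm [ 1.6 54.6] blue [  0.8 -53. ]
```

View pics/w13.png

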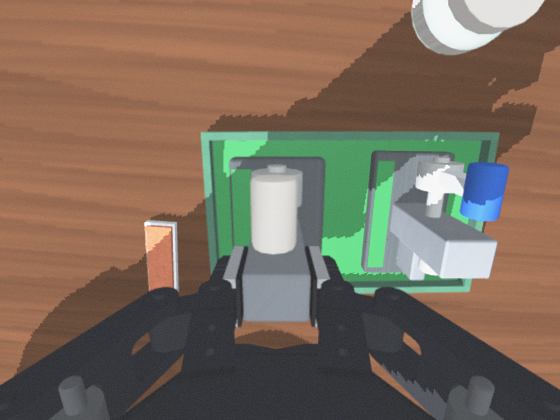

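White is clear of the left wall (230 against 213) and of blue's foot (322 against 370). Lowering.

>>> {"op": "jog_arm", "data": {"deltas": [-0.001,0,0.012,0,0,0,-1,-0.001,0,0.024,0,0,0,-1,-0.001,0,0.031,0,0,0,-1,-0.001,0,0.0345,0,0,0,-1,-0.001,0,0.0345,0,0,0,-1,-0.001,0,0.0355,0,0,0,-1,-0.001,0,0.0355,0,0,0,0,-0.001,0,0.0355,0,0,0,0.1]}}

```text
time: 45.3
tool_pos: [0.4659, -0.2687, 0.0911]
tcp_rot: [3.138, 0.119, 0.004]
wrist_force: [0.8, -0.6, -0.1]
width: 0.549
grip_force: 0.0
```

>>> {"op": "jog_arm", "data": {"deltas": [0,0,0,0,0,0,0.1,0,0,-0.02,0,0,0,0.1,0,0,-0.05,0,0,0,0.1,0,0,-0.09,0,0,0,0.1,0,0,-0.125,0,0,0,0.1,0,0,-0.125,0,0,0,0.1,0,0,-0.125,0,0,0,0.1,0,0,-0.125,0,0,0,0.1]}}

```text
time: 46.1
tool_pos: [0.4641, -0.2675, 0.2137]
tcp_rot: [-3.138, -0.119, 0.002]
wrist_force: [0.6, 0.3, -0.9]
width: 0.553
grip_force: 0.0
```

```bash
python3 lean.py white .005; python3 chk.py; python3 go.py .6338 .077 .215 1.3
```

```text
white [266, 149, 21, 36, 659] [276. 166.] pred [276. 166.] tool-frame [ 0.0376 -0.0003  0.1101]
white 0.624
black 0.044
yellow 0.625
46.2 [ 0.4637 -0.2673  0.2129] 47.0 0.0 [-0.2 -0.5 -1.4]
[ 0.1957 -0.3304 -0.002 ] [-0.11  0.15  3.05]
```

>>> {"op": "jog_arm", "data": {"deltas": [0.196,-0.33,-0.002,0,0,3,0.3,0.196,-0.33,-0.002,0,0,3,0.3,0.196,-0.33,-0.002,0,0,3,0.3,0.196,-0.33,-0.002,0,0,3,0.3,0.196,-0.33,-0.002,0,0,3,0.3,0.196,-0.33,-0.002,0,0,3,0.3,0.196,-0.33,-0.002,0,0,3,0.3,0.196,-0.33,-0.002,0,0,3,0.3]}}

```text
time: 47.0
tool_pos: [0.6353, 0.0792, 0.2148]
tcp_rot: [-3.141, -0.04, 0.004]
wrist_force: [0.2, -0.9, 1.7]
width: 0.65
grip_force: 0.0
```

>>> {"op": "jog_arm", "data": {"deltas": [0,0,0,0,0,0,0.3,0,0,0,0,0,0,0.3,0,0,0,0,0,0,0.3,0,0,0,0,0,0,0.3]}}

```text
time: 47.4
tool_pos: [0.6344, 0.0747, 0.2162]
tcp_rot: [3.141, 0.035, -0.002]
wrist_force: [-0.3, 0.3, 0.1]
width: 0.649
grip_force: 0.0
```

```bash
python3 tag.py red .6328 .077 1.3; python3 go.py .6328 .077 .0825 1.3
```

```text
red [324, 0, 29, 37, 864] head-frame ctr mm [173.  -62.3] size [25. 34.] yaw -4.6
red [248, 150, 12, 79, 747] head-frame ctr mm [-0.8 23.6] size [89. 12.] yaw 1.1
red [0, 256, 175, 70, 3214] head-frame ctr mm [-141.3  243. ] size [228.  89.] yaw 83.5
red [137, 351, 28, 24, 456] head-frame ctr mm [-238.7  170. ] size [38. 40.] yaw -5.5
47.45 [0.6345 0.0747 0.2164] 55.3 0.0 [-0.4 -0.   0.3]
[-0.0016 -0.0024  0.1339] [ 0.01  0.04 -0.05]
```

Black is where it was measured. I'll pick it.

>>> {"op": "jog_arm", "data": {"deltas": [-0.003,-0.002,0.03,0,0,0,0.3,-0.003,-0.002,0.06,0,0,0,0.3,-0.003,-0.002,0.09,0,0,0,0.3,-0.003,-0.002,0.115,0,0,0,0.3,-0.003,-0.002,0.1335,0,0,0,0.3,-0.003,-0.002,0.1335,0,0,0,0.3,-0.003,-0.002,0.1335,0,0,0,-1,-0.003,-0.002,0.1335,0,0,0,-1]}}

```text
time: 48.25
tool_pos: [0.6333, 0.0773, 0.085]
tcp_rot: [3.141, 0.036, 0.004]
wrist_force: [0.8, 1.9, -3.6]
width: 0.338
grip_force: 61.5
```

>>> {"op": "jog_arm", "data": {"deltas": [0,0,0,0,0,0,-1,0,0,0,0,0,0,-1,0,0,0,0,0,0,-1,0,0,0,0,0,0,-1,0,0,-0.01,0,0,0,-1,0,0,-0.025,0,0,0,-1,0,0,-0.038,0,0,0,-1,0,0,-0.038,0,0,0,-1]}}

```text
time: 49.05
tool_pos: [0.6339, 0.0785, 0.1242]
tcp_rot: [-3.141, -0.037, -0.008]
wrist_force: [0.3, -1.0, -4.9]
width: 0.338
grip_force: 61.5
```

```bash
python3 go.py .4545 .072 .122 -12.6
```

```text
49.05 [0.6339 0.0785 0.1242] 28.7 61.5 [ 0.3 -1.  -4.9]
[-0.1796  0.0022  0.0013] [-0.07 -0.28 13.97]
```

>>> {"op": "jog_arm", "data": {"deltas": [-0.02,0,0,0,0,0,-1,-0.05,0,0,0,0,0,-1,-0.08,0,0,0,0,3,-1,-0.11,0,0,0,0,6,-1,-0.14,0,0,0,0,9,-1,-0.165,0.001,0,0,0,12,-1,-0.1795,0.002,0,0,0,14,-1,-0.1795,0.002,0,0,0,14,-1]}}

```text
time: 49.85
tool_pos: [0.4497, 0.0716, 0.1205]
tcp_rot: [3.122, -0.346, -0.004]
wrist_force: [0.1, 1.3, -6.6]
width: 0.342
grip_force: 61.3
```

>>> {"op": "jog_arm", "data": {"deltas": [0,0,0,0,0,0,-1,0,0,0,0,0,0,-1,0,0,0,0,0,0,-1]}}

```text
time: 50.15
tool_pos: [0.4538, 0.0718, 0.1215]
tcp_rot: [-3.122, 0.346, -0.002]
wrist_force: [-0.2, 0.2, -6.3]
width: 0.339
grip_force: 61.3
```

```bash
python3 fr.py .051 pics/c14.png;python3 go.py .4540 .072 .091 -12.6
```

```text
0.046 [[228.0, 161.0], [326.0, 161.0]]
0.048 [[228.0, 158.0], [326.0, 158.0]]
0.05 [[228.0, 155.0], [326.0, 155.0]]
0.052 [[228.0, 152.0], [326.0, 152.0]]
rim exp [[[217.0, 134.0], [335.0, 134.0]]]
50.2 [0.4536 0.0718 0.1214] 28.7 61.3 [-0.2 -0.3 -5.4]
[ 0.0003 -0.0003  0.0304] [-0.01 -0.04 -0.04]
```

View pics/c14.png

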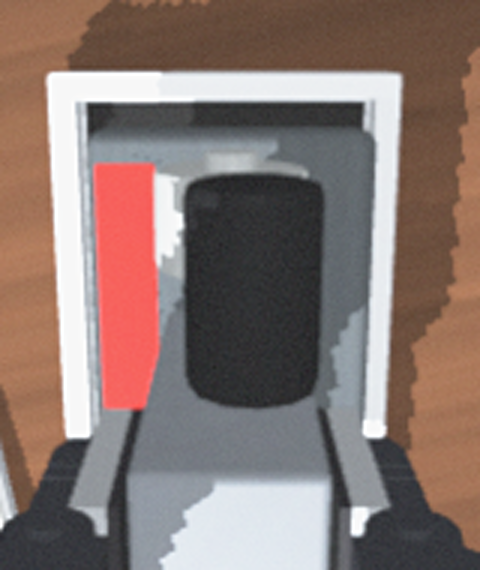

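Black is above the recess; front edge at v≈153, about 1 mm behind nominal, with the arm near upright. That was the 15th picture, one over the allowed 14, so from here I'll check numerically only.

>>> {"op": "jog_arm", "data": {"deltas": [-0.0005,0,0.01,0,0,0,-1,-0.0005,0,0.02,0,0,0,-1,-0.0005,0,0.027,0,0,0,-1,-0.0005,0,0.0305,0,0,0,-1,-0.0005,0,0.0305,0,0,0,-1,-0.0005,0,0.0305,0,0,0,-1]}}

```text
time: 50.8
tool_pos: [0.4514, 0.0717, 0.091]
tcp_rot: [3.122, -0.346, -0.004]
wrist_force: [-4.7, -1.1, 4.8]
width: 0.339
grip_force: 62.8
```

>>> {"op": "jog_arm", "data": {"deltas": [0,0,0.001,0,0,0,0.1,0,0,0.001,0,0,0,0.1,0,0,0,0,0,0,0.1,0,0,-0.03,0,0,0,0.1,0,0,-0.06,0,0,0,0.1,0,0,-0.07,0,0,0,0.1,0.02,0,-0.07,0,0,0,0.1,0.039,0,-0.07,0,0,0,0.1]}}

```text
time: 51.6
tool_pos: [0.491, 0.0633, 0.1612]
tcp_rot: [-3.122, 0.345, -0.003]
wrist_force: [0.1, -0.9, -0.1]
width: 0.548
grip_force: 0.0
```

>>> {"op": "jog_arm", "data": {"deltas": [0,0,0,0,0,0,0.1,0,0,0,0,0,0,0.1]}}

```text
time: 51.8
tool_pos: [0.4897, 0.0632, 0.16]
tcp_rot: [3.122, -0.347, -0.003]
wrist_force: [-0.2, 0.6, -0.3]
width: 0.552
grip_force: 0.0
```

```bash
python3 go.py .4916 .0637 .104 -12.6; python3 tag.py red .4523 .0727 -12.6
```

```text
51.8 [0.4897 0.0632 0.16  ] 46.9 0.0 [-0.2  0.6 -0.3]
[ 0.0019 -0.0009  0.0559] [ 0.02  0.09 -0.07]
red [245, 198, 14, 88, 1019] head-frame ctr mm [-4.8 23.4] size [12. 92.] yaw -13.6
red [0, 209, 159, 138, 13577] head-frame ctr mm [-51.7 225.7] size [202. 145.] yaw 83.6
```

Seated like the others. Now the rock sequence.

>>> {"op": "jog_arm", "data": {"deltas": [0,0,0.02,0,0,0,0.1,0,0,0.04,0,0,0,0.1,0,0,0.0555,0,0,0,0.1,0,0,0.0555,0,0,0,0.1,0,0,0.0555,0,0,0,-0.435,0,0,0.0555,0,0,0,-0.435,0,0,0.0555,0,0,0,-0.435,0,0,0.0555,0,0,0,-0.435], "squeeze": 20}}

```text
time: 52.65
tool_pos: [0.4908, 0.0633, 0.1061]
tcp_rot: [-3.122, 0.346, -0.002]
wrist_force: [0.6, -0.9, 0.0]
width: 0.281
grip_force: 0.2
```

>>> {"op": "jog_arm", "data": {"deltas": [0,-0.005,0,0,0,0,-0.435,0,-0.01,0,0,0,0,-0.435,0,-0.015,0,0,0,0,-0.435,0,-0.02,0,0,0,0,-0.435,0,-0.026,0,0,0,0,-0.435,0,-0.026,0,0,0,0,-0.435,0,-0.026,0,0,0,0,-0.435,0,-0.026,0,0,0,0,-0.435]}}

```text
time: 53.45
tool_pos: [0.4958, 0.0887, 0.1051]
tcp_rot: [-3.122, 0.346, 0.0]
wrist_force: [0.4, -0.5, 0.5]
width: 0.281
grip_force: 0.2
```

>>> {"op": "jog_arm", "data": {"deltas": [0,0.008,0,0,0,0,-0.435,0,0.016,0,0,0,0,-0.435,0,0.024,0,0,0,0,-0.435,0,0.032,0,0,0,0,-0.435,0,0.04,0,0,0,0,-0.435,0,0.046,0,0,0,0,-0.435,0,0.052,0,0,0,0,-0.435,0,0.052,0,0,0,0,-0.435]}}

```text
time: 54.25
tool_pos: [0.4841, 0.037, 0.105]
tcp_rot: [3.122, -0.347, -0.001]
wrist_force: [-0.2, -0.1, -0.3]
width: 0.283
grip_force: 0.0
```

>>> {"op": "jog_arm", "data": {"deltas": [0,0,0,0,0,0,-0.435,0,0,0,0,0,0,-0.435]}}

```text
time: 54.45
tool_pos: [0.4845, 0.0379, 0.1051]
tcp_rot: [3.122, -0.346, -0.0]
wrist_force: [-0.6, 0.4, 0.4]
width: 0.279
grip_force: 0.0
```

>>> {"op": "jog_arm", "data": {"deltas": [0,0,0,0,0,0,-0.435,0,-0.007,0,0,0,0,-0.435,0,-0.014,0,0,0,0,-0.435,0,-0.02,0,0,0,0,-0.435,0,-0.026,0,0,0,0,-0.435,0,-0.026,0,0,0,0,-0.435,0,-0.026,0,0,0,0,-0.435,0,-0.026,0,0,0,0,-0.435]}}

```text
time: 55.25
tool_pos: [0.4901, 0.0634, 0.105]
tcp_rot: [-3.122, 0.346, 0.0]
wrist_force: [0.8, 0.7, 0.2]
width: 0.28
grip_force: 0.0
```

>>> {"op": "jog_arm", "data": {"deltas": [0,0,0,0,0,0,-0.435,0,0,0,0,0,0,-1,0,0,0,0,0,0,-1,0,0,0,0,0,0,-1,0,0,0,0,0,0,0.1,0,0,0,0,0,0,0.1,0,0,0,0,0,0,0.1,0,0,-0.02,0,0,0,0.1]}}

```text
time: 56.05
tool_pos: [0.4877, 0.0631, 0.1227]
tcp_rot: [3.121, -0.346, -0.009]
wrist_force: [-0.1, 0.8, -0.8]
width: 0.554
grip_force: 0.0
```

>>> {"op": "jog_arm", "data": {"deltas": [0,0,-0.03,0,0,0,0.1,-0.02,0,-0.04,0,0,0,0.1,-0.0385,0,-0.04,0,0,0,0.1,-0.0385,0,-0.02,0,0,0,0.1,-0.0385,0,0,0,0,0,0.1,-0.0385,0,0,0,0,0,0.1,-0.0385,0,0,0,0,0,0.1,-0.0385,0,0,0,0,0,0.1], "squeeze": 60}}

```text
time: 56.85
tool_pos: [0.4535, 0.0718, 0.1262]
tcp_rot: [-3.122, 0.346, -0.002]
wrist_force: [0.2, -0.2, -1.3]
width: 0.551
grip_force: 0.0
```

```bash
python3 lean.py black; python3 go.py .4525 .0715 .0902 -12.6
```

```text
black [261, 164, 8, 50, 122] [263. 187.] pred [277. 188.] tool-frame [ 0.0387 -0.0073  0.0224]
56.9 [0.4537 0.0718 0.1263] 47.1 0.0 [ 0.3  0.2 -0. ]
[-0.0012  0.0005  0.0361] [-0.04 -0.1  -0.06]
```

The black barrel's left edge is at u=261, against 260 for upright blue, so it is upright. Grip it and carry it to the red tray's near half.

>>> {"op": "jog_arm", "data": {"deltas": [-0.001,0,0.02,0,0,0,0.1,-0.001,0,0.036,0,0,0,0.1,-0.001,0,0.036,0,0,0,0,-0.001,0,0.036,0,0,0,-1,-0.001,0,0.036,0,0,0,-1,-0.001,0,0.036,0,0,0,-1,-0.001,0,0.02,0,0,0,-1,-0.001,0,0,0,0,0,-1]}}

```text
time: 57.7
tool_pos: [0.4498, 0.0718, 0.1242]
tcp_rot: [3.122, -0.346, -0.006]
wrist_force: [-0.2, 0.6, -5.6]
width: 0.342
grip_force: 61.8
```

```bash
python3 go.py .4505 .2745 .124 -6.5
```

```text
57.7 [0.4498 0.0718 0.1242] 29.1 61.8 [-0.2  0.6 -5.6]
[-4.380e-02 -1.979e-01  1.000e-04] [ 0.05  0.23 -6.16]
```

>>> {"op": "jog_arm", "data": {"deltas": [-0.003,-0.015,0,0,0,0,-1,-0.01,-0.045,0,0,0,0,-1,-0.017,-0.075,0,0,0,-1,-1,-0.024,-0.105,0,0,0,-2,-1,-0.03,-0.135,0,0,0,-4,-1,-0.037,-0.165,0,0,0,-5,-1,-0.043,-0.19,0,0,0,-6.2,-1,-0.044,-0.198,0,0,0,-6.2,-1]}}

```text
time: 58.5
tool_pos: [0.4516, 0.2771, 0.125]
tcp_rot: [-3.136, 0.173, 0.001]
wrist_force: [0.3, -0.1, -6.1]
width: 0.343
grip_force: 62.0
```

>>> {"op": "jog_arm", "data": {"deltas": [0,0,0,0,0,0,-1,0,0,0,0,0,0,-1,0,0,0,0,0,0,-1]}}

```text
time: 58.8
tool_pos: [0.4517, 0.2735, 0.1248]
tcp_rot: [3.136, -0.178, -0.001]
wrist_force: [-0.7, -0.0, -6.1]
width: 0.34
grip_force: 62.2
```

```bash
python3 go.py .4505 .2745 .0893 -6.5
python3 - <<'E'
from h import *
s=readout.read_state(); T=R.from_rotvec(s["tcp_rot"]); a=np.radians(-6.5)
f=lambda p:(np.array([[np.cos(a),np.sin(a)],[-np.sin(a),np.cos(a)]])@(np.array(p)-[.4548,.3283])*1000).round(1)
print(f((s["tool_pos"]-T.apply([.0015,0,0]))[:2]))
# right inner wall check: row profile of hue/dark to the right of foot
c=read_camera("wrist"); cv2.imwrite("pics/w15.png",c["color"])
hsv=cv2.cvtColor(c["color"],cv2.COLOR_BGR2HSV)[185]; red=((hsv[:,0]<6)|(hsv[:,0]>174))&(hsv[:,1]>140)&(hsv[:,2]>60)
e=np.flatnonzero(np.diff(red.astype(int))); print(e)
E
```

```text
58.8 [0.4517 0.2735 0.1248] 28.9 62.2 [-0.7 -0.  -6.1]
[-0.0013 -0.0008  0.0355] [ 0.06  0.05 -0.01]
[  1.7 -54.8]
[184 229 232 250 324 356]
```

>>> {"op": "jog_arm", "data": {"deltas": [-0.001,-0.001,0.012,0,0,0,-1,-0.001,-0.001,0.024,0,0,0,-1,-0.001,-0.001,0.031,0,0,0,-1,-0.001,-0.001,0.0345,0,0,0,-1,-0.001,-0.001,0.0345,0,0,0,-1,-0.001,-0.001,0.0355,0,0,0,-1,-0.001,-0.001,0.0355,0,0,0,0,-0.001,-0.001,0.0355,0,0,0,0.1]}}

```text
time: 59.65
tool_pos: [0.4525, 0.2766, 0.091]
tcp_rot: [-3.135, 0.177, -0.004]
wrist_force: [0.5, -0.2, -0.2]
width: 0.552
grip_force: 0.0
```

>>> {"op": "jog_arm", "data": {"deltas": [0,0,0,0,0,0,0.1,0,0,-0.02,0,0,0,0.1,0,0,-0.05,0,0,0,0.1,0,0,-0.09,0,0,0,0.1,0,0,-0.125,0,0,0,0.1,0,0,-0.125,0,0,0,0.1,0,0,-0.125,0,0,0,0.1,0,0,-0.125,0,0,0,0.1]}}

```text
time: 60.45
tool_pos: [0.4506, 0.2755, 0.2138]
tcp_rot: [3.136, -0.177, -0.002]
wrist_force: [-1.0, -0.9, 0.0]
width: 0.55
grip_force: 0.0
```

>>> {"op": "jog_arm", "data": {"deltas": [0,0.1,-0.05,0,0,0,0.1,0,0.25,-0.1,0,0,0,0.1,0,0.25,-0.1,0,0,0,0.1,0,0.25,-0.1,0,0,0,0.1,0,0.25,-0.1,0,0,0,0.1,0,0.25,-0.1,0,0,0,0.1,0,0.25,-0.1,0,0,0,0.1,0,0.25,-0.1,0,0,0,0.1]}}

```text
time: 61.25
tool_pos: [0.4226, 0.0275, 0.3132]
tcp_rot: [-3.136, 0.179, 0.004]
wrist_force: [-0.1, -0.3, -0.7]
width: 0.551
grip_force: 0.0
```

Run:
```python
from h import *
c=read_camera("scene"); t=read_camera("top"); s=readout.read_state(); print(s["time"],s["tool_pos"].round(3))
hd=dict(blue=(.470,-.3745,4.4,.0),white=(.4613,-.268,4.4,0),yellow=(.461,.381,-6.5,0),black=(.449,.2755,-6.5,0))
for n,(x,y,a,_) in hd.items():
    a=np.radians(a); Q=lambda lx,ly,z:[x+np.cos(a)*lx-np.sin(a)*ly,y+np.sin(a)*lx+np.cos(a)*ly,z]
    for cn,cam in(("scene",c),("top",t)):
        I=cam["color"]; hsv=cv2.cvtColor(I,cv2.COLOR_BGR2HSV).astype(int); H,S,V=[hsv[...,i] for i in range(3)]
        m={"blue":(H>100)&(H<130)&(S>120),"yellow":(H>20)&(H<35)&(S>140),"white":(S<40)&(V>170),"black":V<48}[n]
        L=[proj(cam,[Q(.04,.048*np.sin(th),.055+.048*np.cos(th))])[0] for th in(-.2,0,.2)]
        u,v=L[1].round().astype(int); r=9; w=np.argwhere(m[v-r:v+r+1,u-r:u+r+1])[:,::-1]+[u-r,v-r]
        print(n,cn,"lean -.2/0/.2 px",[l.round(1).tolist() for l in L],"seen",len(w),w.mean(0).round(1) if len(w) else None)
# bystanders / brown look-alike unchanged
r=cv2.imread("pics/top0.png"); d=cv2.absdiff(t["color"],r).max(2)>45
for n,(u,v,k) in dict(brush=(183,150,25),brown=(235,133,20),driver=(275,135,25),box=(356,139,25),jar=(431,197,18),oil=(136,203,16),honeA=(215,296,26),honeB=(345,293,26)).items(): print(n,d[v-k:v+k,u-k//2:u+k//2].mean().round(3))
```

```text
61.35 [0.423 0.028 0.313]
blue scene lean -.2/0/.2 px [[136.0, 208.2], [139.8, 207.1], [143.7, 206.7]] seen 75 [140.3 207.1]
blue top lean -.2/0/.2 px [[440.7, 240.2], [436.8, 240.5], [432.6, 240.8]] seen 98 [435.7 239.4]
white scene lean -.2/0/.2 px [[178.2, 200.2], [181.8, 199.3], [185.5, 198.9]] seen 113 [178.8 199.1]
white top lean -.2/0/.2 px [[395.6, 243.4], [391.6, 243.6], [387.5, 243.9]] seen 199 [391.5 242.9]
yellow scene lean -.2/0/.2 px [[398.6, 168.9], [401.7, 168.4], [404.7, 168.5]] seen 44 [402.8 168.8]
yellow top lean -.2/0/.2 px [[126.9, 241.5], [122.8, 241.0], [119.1, 240.5]] seen 89 [121.  240.2]
black scene lean -.2/0/.2 px [[363.9, 171.3], [367.1, 170.8], [370.2, 170.9]] seen 40 [367.9 171.4]
black top lean -.2/0/.2 px [[170.6, 246.9], [166.5, 246.4], [162.7, 246.0]] seen 0 None
brush 0.0
brown 0.084
driver 0.068
box 0.077
jar 0.063
oil 0.0
honeA 0.79
honeB 0.653
```

Run:
```python
from h import *
c=read_camera("scene")["color"]; r=cv2.imread("pics/scene0.png")
for n,(u,v,w,h) in dict(honeA=(318,182,10,14),honeB=(217,197,9,15)).items():
    o=[]
    for I in(r,c):
        p=I[v-h:v+h,u-w:u+w]; hsv=cv2.cvtColor(p,cv2.COLOR_BGR2HSV)
        m=(hsv[...,1]<60)&(hsv[...,2]>120) if n=="honeA" else (p[...,2].astype(int)-p[...,0]>70)
        q=np.argwhere(m); o.append((len(q),q.mean(0).round(1).tolist() if len(q) else None))
    print(n,o)
```

```text
honeA [(265, [14.8, 9.1]), (265, [14.8, 9.1])]
honeB [(90, [15.8, 8.8]), (160, [15.4, 8.4])]
```

Hones unmoved (hone_b differs only in lighting), so I'll hand in.

```bash
python3 -c "
from workcell import finish_job
print(finish_job())"
```

```text
the job is handed in; nothing more can be done
None
```

All four heads were checked in order (blue, yellow, white, black) and stand in their tag-colour trays with arms upright, and the job is handed in; black's two rocks repeated white's moves without a camera check of the lean, and I viewed 15 pictures, one over the limit of 14.

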